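# Change over the rock micro-drill

### The job

Change over the rock micro-drilling machine for its next run: loosen the chuck ring, take out the drilled plug and stand it upright in the white tray, then stand the fresh plug on the chuck seat and turn the ring to grip it firmly in all three jaws. Put every sawn rock billet lying on the bench flat and fully home in a pocket of the carrier plates, one to a pocket, and when everything is loaded, press the start button on the end of the bed fully down and let go. Leave the other things on the bench alone.

Things in the scene. Friction and masses are not known exactly. Their poses are not given: they have to be found in the camera images.
- chuck_ring (a joint): Angle (rad) of the chuck's dark knurled ring: 58 mm across, bore 46 mm, from 2 to 22 mm above chuck_seat, upright axis. Counter-clockwise from above = + = jaws open, 4 mm outward each per rad; 0: jaws just touch a plug; stops -0.6, +1.4. Friction 0.35 N m, stays as left; stiffer once the jaws press: a firmly held plug reads -0.1 to -0.35. Starts tight on the drilled plug.
- chuck_seat (a point): Centre of the chuck's flat seat, on its axis, 65 mm above the bench; a plug's foot stands here inside the ring. Three-jaw chuck facing up on a 96 mm square foot, at one of three places on the stage. Smooth jaws (10 mm wide, 9 mm deep) reach from 6 to 39 mm above the seat. With TCP 22 to 25 mm above the seat, tool down, the fingers span the ring with a seated plug between them.
- jaw_1: Steel chuck jaw 1, 0 degrees round the chuck axis; origin on the jaw's gripping face, at the height of the chuck's foot (20 mm below chuck_seat); x points radially outward. It slides with the ring.
- jaw_2: Steel chuck jaw 2, 120 degrees round the chuck axis; origin on the jaw's gripping face, at the height of the chuck's foot (20 mm below chuck_seat); x points radially outward. It slides with the ring.
- jaw_3: Steel chuck jaw 3, 240 degrees round the chuck axis; origin on the jaw's gripping face, at the height of the chuck's foot (20 mm below chuck_seat); x points radially outward. It slides with the ring.
- drilled_plug: The finished rock plug, grey banded rock cylinder 25 mm in diameter, 64 mm tall, about 80 g, with three small drill marks on top; at the start it stands clamped in the chuck. Origin at the centre of its foot, z along its axis (up).
- fresh_plug: The fresh rock plug, same rock and size (25 mm diameter, 64 mm tall, about 80 g), undrilled, standing upright on the bench right of the machine among the rock billets. Origin at the centre of its foot, z up.
- tray: White open tray for finished plugs, fixed, outside 110 (x) x 160 (y) x 22 mm, walls 4 mm, inner floor 4 mm above the bench. Origin under its centre. One archived plug stands in its +y half; the other half is free.
- billet_1: Sawn block of the same banded rock (a billet), 40 (x) x 66 (y) x 26 (z) mm, about 170 g, lying flat on the bench right of the machine. Up to four, two to four present. All alike. Origin at the centre of its underside, z up.
- billet_2: Sawn block of the same banded rock (a billet), 40 (x) x 66 (y) x 26 (z) mm, about 170 g, lying flat on the bench right of the machine. Up to four, two to four present. All alike. Origin at the centre of its underside, z up.
- billet_3: Sawn block of the same banded rock (a billet), 40 (x) x 66 (y) x 26 (z) mm, about 170 g, lying flat on the bench right of the machine. Up to four, two to four present. All alike. Origin at the centre of its underside, z up.
- billet_4: Sawn block of the same banded rock (a billet), 40 (x) x 66 (y) x 26 (z) mm, about 170 g, lying flat on the bench right of the machine. Up to four, two to four present. All alike. Origin at the centre of its underside, z up.
- pocket_1 (a point): Centre of the floor of a billet pocket: 45 (x) x 71 (y) mm, 10 mm deep, floor 53 mm above the bench, the top 4 mm flared out at 45 degrees; axes along its sides, a billet's 66 mm side goes along y. One of two pockets, 74 mm apart in x, in a grey carrier plate (150 x 92 x 18 mm); a seated billet stands 16 mm proud. Any billet may go in any pocket.
- pocket_2 (a point): Centre of the floor of a billet pocket: 45 (x) x 71 (y) mm, 10 mm deep, floor 53 mm above the bench, the top 4 mm flared out at 45 degrees; axes along its sides, a billet's 66 mm side goes along y. One of two pockets, 74 mm apart in x, in a grey carrier plate (150 x 92 x 18 mm); a seated billet stands 16 mm proud. Any billet may go in any pocket.
- pocket_3 (a point): Centre of the floor of a billet pocket: 45 (x) x 71 (y) mm, 10 mm deep, floor 53 mm above the bench, the top 4 mm flared out at 45 degrees; axes along its sides, a billet's 66 mm side goes along y. One of two pockets, 74 mm apart in x, in a grey carrier plate (150 x 92 x 18 mm); a seated billet stands 16 mm proud. Any billet may go in any pocket.
- pocket_4 (a point): Centre of the floor of a billet pocket: 45 (x) x 71 (y) mm, 10 mm deep, floor 53 mm above the bench, the top 4 mm flared out at 45 degrees; axes along its sides, a billet's 66 mm side goes along y. One of two pockets, 74 mm apart in x, in a grey carrier plate (150 x 92 x 18 mm); a seated billet stands 16 mm proud. Any billet may go in any pocket.
- start (a joint): Travel of the machine's start button: 0 up, 0.006 m fully pressed; spring, about 5 N at full travel, comes up again by itself.
- start_top (a point): Centre of the top of the round grey start button, 32 mm across, in a black collar on the white end block at the right-hand end of the machine's bed, about 68 mm above the bench; it is pressed straight down.
- archived_plug: Bystander, leave alone: an older drilled plug, same size as the others, standing near the +y end of the tray; it stays there. Origin under it.
- jar: Bystander, leave alone: amber glass jar, 52 mm diameter, 55 mm tall, black lid, standing among the rock pieces. Origin under it.
- wash_bottle: Bystander, leave alone: white plastic wash bottle, 64 mm diameter, about 150 mm tall. Origin under it.
- brush: Bystander, leave alone: bench brush, 170 mm long, lying in front of the machine. Origin under it.
- screwdriver: Bystander, leave alone: screwdriver, 180 mm long, lying right of the rock pieces. Origin under it.
- vial_rack: Bystander, leave alone: grey rack of amber vials, 70 x 160 mm, 71 mm tall, beyond the machine. Origin under it.
Things that resemble listed ones, but are neither listed nor needed, are in the scene too. What is shaped like the billet_3 but pink or turquoise is not meant.

How it is judged:
By the outcome, as a careful person would: the job done as asked, in the order asked, and still so for the second after the job is handed in, with the robot touching nothing.
Of billet_1, billet_2, billet_3, billet_4 only 2 to 4 are there at a start; the rules pass over those that are not, and their reading is None.
At some moment in a run one of billet_1, billet_2, billet_3, billet_4 may be knocked a few centimetres aside while the robot is not near it.
It also fails if it takes over 210 s, if anything falls off the work surface, if the arm or the gripper's body presses on something with over 40 N, if the wrist force passes 120 N, or if a joint passes its speed limit or range.

### The arm

A 6-joint arm with a two-finger parallel gripper is mounted at the origin on the work surface. World frame = base frame: x ahead of the robot, y to its left, z up, the work surface at z = 0. Lengths are in mm, angles in rad, forces in N, time in s.
With the tool pointing down it reaches from about 325 to 875 mm from the base axis. Payload 4.4 kg.
Tool frame: the origin (TCP) lies between the finger pads, 19 mm behind the fingertips; this is the grasp point; z points along the fingers, y is the line along which they close (so a half turn about z gives the same grasp; the last joint's range is limited). The gripper opens to 85 mm and grips with 20 to 120 N. Pads are 22 mm wide; open, the fingers measure 114 mm over their backs; the gripper's body (76 mm by 85 mm) begins 54 mm behind the grasp point. The pads swing forward as they close: fully open they stand 13 mm farther back than shut.
Start: joints at [1.093, 0.207, 1.542, -0, 1.393, -0.15], TCP at [185.137, 544.382, 249.982] pointing down, gripper open.
Joint ranges: [-2.73, 2.73], [-0.86, 2.22], [0.23, 2.46], [-1.11, 4.25], [0.08, 2.63], [-2.82, 2.82]. Speed limits (rad/s): [2.79, 2.79, 3.14, 3.14, 3.14, 3.14].

### API

Orientations are given as a rotation vector (axis times angle).
In Python, from station import get_state, snapshot, camera_params, job_done, trace, pinpoint gives the robot as it stands.
- The arm moves only by the shell command python3 -m handwheel 'ROWS' [FORCE]. ROWS is a JSON object of lists of equal length, an entry for each row: "slide": the shift along the tool's x, y, z normalised to -1 to 1, where 1 is 0.5 m, a list of three; "spin": the turn about the tool's z normalised to -1 to 1, where 1 is 30 degrees; "fingers": the closure, from 0 (fully open) to 1 (shut). A call has 1 to 10 rows; each row is the pose to reach, as a shift and turn from the pose commanded when the call began, along the tool's axes at that moment; what a row does not reach only later rows make up. A row lasts 1/8 s, in which the tool goes at most 62.5 mm and 10.7 degrees, less where a joint would pass 70% of its speed; a pose out of reach is approached as far as the arm can. A call with a number of a shift or a turn outside -1 to 1 is refused whole. A call with a gripper value outside its range is refused whole. The fingers move at their own pace and stop on an object; FORCE is the grip in N (left out, the last holds). Time passes only in rows, so rows that repeat a pose let the fingers close. It gives the time, the measured TCP pose, the force, the opening and the grip force at its end, in the units of the state.
- get_state(): the state, without advancing time (a new reading comes with each control period).
- snapshot(name): name is "scene" or "top" or "wrist"; returns (picture, depth): 420x560x3 uint8, blue, green, red; 420x560 float32, mm along the optical axis (not along the pixel's ray), 0 where there is no reading.
- camera_params(name): a dict with "K" (3x3 intrinsics, pixels), "k1" (the pictures are not rectified: a ray, as slopes to the right and down, at radius r is drawn at 1 + k1 r^2 times it, then the intrinsics apply), "world_from_camera" (4x4, takes a point from camera to world coordinates). Camera axes: x right, y down, z forward; pixel columns grow to the right and rows downward; lengths in mm; the calibration is good to about 2 mm. A picture is of the moment at which its call begins: read the wrist's pose just before it. camera_params takes no time and is no camera call; for the wrist camera it gives the pose at the moment of the call.
- job_done(): hands the job in; it is judged then, once.
Trained networks look in the newest picture that a camera, given by its name, has taken for a name from the list of things; names that differ only in an ending like _2 or _b are one class to them, and where a whole thing is asked for, a point or a joint stands for the part that bears it (a point fixed in the world has none). Each returns a list of dicts, best first, with "p" (0 to 1); they miss things now and then, are a little off and sometimes report something else, mostly with a low value. They report only what shows in the picture. A call takes as long as a camera call. They do not tell look-alikes from the thing itself.
- trace(camera, query): "mask" (420x560 bool, what is visible of it).
- pinpoint(camera, query): "location" ([x, y, z] in mm, in the coordinates of the camera as it stood for that picture, good to about 4 mm: a listed point, or the origin of a listed thing).
The state is a dict: "clock": time; "joint_positions": joint angles; "joint_velocities": joint speeds; "tau": joint torques, N m; "tool_pos": TCP position; "ee_rot": TCP orientation; "wrist_force": force on the tool from outside, world axes, zero at the start; "wrist_torque": the same for the moment, N m; "grip_width": finger opening in mm; "grip_force": force on a finger pad.
Only numpy, scipy, OpenCV 4.12 (cv2) and the standard library are available. Lean on these libraries where they do the work, as an engineer would, in place of code of your own. Each camera call takes 0.05 s, during which the arm holds its last target. There are 200 camera calls.

## Working session

There is one attempt and no reset: what is moved stays moved. The work goes in short steps, Python scripts to look and compute and a shell command to move; the robot and the scene stay as the last step left them, time stands still between calls to the robot, and variables do not carry over. Pictures are saved under pics/ and viewed, at most 14 in all, crops included, and the job is handed in when it is done.

```bash
ls; mkdir -p pics
python3 - <<'E'
from station import *
import cv2,numpy as np
print(get_state())
for n in ("scene","top"):
    im,d=snapshot(n); cv2.imwrite(f"pics/{n}0.png",im); p=camera_params(n); print(n,p)
E
```

```text
pics
{'clock': 0.0, 'joint_positions': array([ 1.09247498e+00,  2.07452973e-01,  1.54293589e+00, -1.19927674e-05,
        1.39349187e+00, -1.50467783e-01]), 'joint_velocities': array([-0.00061476,  0.00072306,  0.00087398, -0.00035054,  0.00147253,
        0.00027998]), 'tau': array([ 9.31004615e-04, -3.83014870e+01, -2.91599625e+01, -1.42260556e-04,
        1.03647498e-02, -2.29664334e-05]), 'tool_pos': array([184.8257269 , 543.74252111, 248.81555083]), 'ee_rot': array([-0.51257056, -3.09878837,  0.00342291]), 'wrist_force': array([ 0.90153483, -0.14088846,  0.6362127 ]), 'wrist_torque': array([0.05313044, 0.04333639, 0.01554246]), 'grip_force': 0.0, 'grip_width': 85.21809174980831}
scene {'K': array([[382.86331803,   0.        , 280.18670366],
       [  0.        , 382.86331803, 214.64593809],
       [  0.        ,   0.        ,   1.        ]]), 'k1': -0.01562500160082297, 'world_from_camera': array([[-8.01875698e-01,  3.26150583e-01, -5.00620776e-01,
         1.07722752e+03],
       [ 5.97127194e-01,  4.66681169e-01, -6.52416891e-01,
         6.42265984e+02],
       [ 2.08441396e-02, -8.22091530e-01, -5.68973671e-01,
         6.61863746e+02],
       [ 0.00000000e+00,  0.00000000e+00,  0.00000000e+00,
         1.00000000e+00]])}
top {'K': array([[519.87404539,   0.        , 279.31126098],
       [  0.        , 519.87404539, 213.4712884 ],
       [  0.        ,   0.        ,   1.        ]]), 'k1': -0.18932811243767642, 'world_from_camera': array([[ 2.57567579e-02, -9.96537990e-01,  7.90482428e-02,
         4.71978724e+02],
       [-9.99572103e-01, -2.67702595e-02, -1.17882939e-02,
        -6.89998634e+00],
       [ 1.38636246e-02, -7.87107901e-02, -9.96801089e-01,
         1.40153440e+03],
       [ 0.00000000e+00,  0.00000000e+00,  0.00000000e+00,
         1.00000000e+00]])}
```

View pics/top0.png

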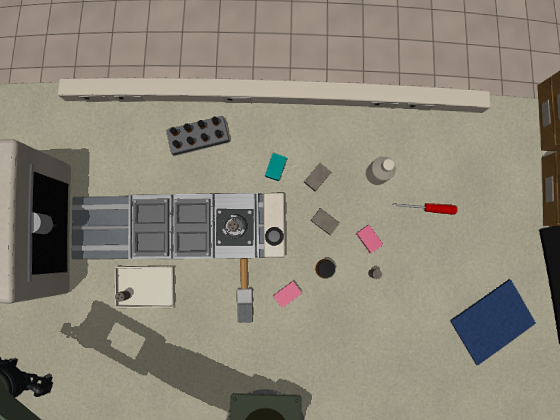

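View pics/scene0.png

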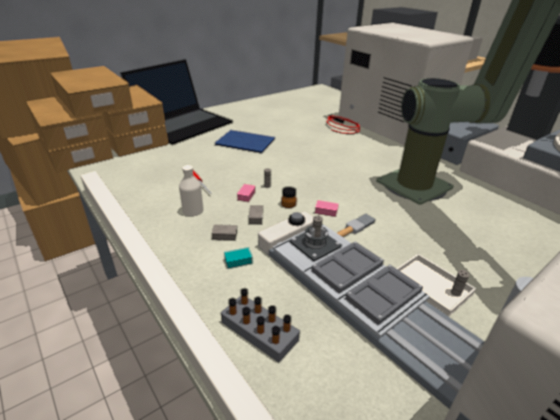

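```bash
cat > h.py <<'E'
from station import *
import cv2,numpy as np
from scipy.spatial.transform import Rotation as R
def W(c,P): M=c["world_from_camera"]; return M[:3,:3]@np.asarray(P,float)+M[:3,3]
def ray(c,u,v):
    K=c["K"];a=cv2.undistortPoints(np.array([[[u,v]]],float),K,np.array([c["k1"],0,0,0,0.]))[0,0]
    return a
def pix(c,u,v,d): a=ray(c,u,v); return W(c,[a[0]*d,a[1]*d,d])
def onz(c,u,v,z):
    M=c["world_from_camera"];a=ray(c,u,v);r=M[:3,:3]@np.r_[a,1];return M[:3,3]+r*(z-M[2,3])/r[2]
def proj(c,P):
    M=c["world_from_camera"];q=M[:3,:3].T@(np.asarray(P,float)-M[:3,3]);a=q[:2]/q[2];a=a*(1+c["k1"]*(a@a));return c["K"][:2,:2]@a+c["K"][:2,2]
def cloud(c,d,mask):
    v,u=np.nonzero(mask&(d>0));K=c["K"]
    a=cv2.undistortPoints(np.stack([u,v],1).astype(float)[:,None],K,np.array([c["k1"],0,0,0,0.]))[:,0]
    z=d[v,u].astype(float);P=np.c_[a*z[:,None],z];M=c["world_from_camera"];return P@M[:3,:3].T+M[:3,3]
def tilt():
    s=get_state();r=R.from_rotvec(s["ee_rot"]).as_matrix();return s,r
def to(target,yaw=None):
    "print slide (units) from present TCP to target, plus closest spin so tool y is along yaw (deg, world)"
    s,r=tilt();d=r.T@(np.asarray(target,float)-s["tool_pos"])/500
    y=np.degrees(np.arctan2(r[1,1],r[0,1]));out=[np.round(d,4).tolist(),"ypos yaw",round(y,2)]
    if yaw is not None:
        e=(yaw-y+90)%180-90;out+=["spin(tool z down: -)",round(-e/30,4)]
    print(*out,"q6",round(s["joint_positions"][5],3),"t",round(s["clock"],1),np.round(s["tool_pos"],1))
E
python3 - <<'E'
from h import *
for n in ("top","scene"):
    im,d=snapshot(n);c=camera_params(n)
    for q in "chuck_seat pocket_1 start_top billet_1 fresh_plug drilled_plug tray archived_plug jaw_1".split():
        for r in pinpoint(n,q):
            if r["p"]>.2: print(n,q,round(r["p"],2),W(c,r["location"]).round(1),proj(c,W(c,r["location"])).round())
    if n=="top":
        for q in ("billet_1","fresh_plug","start"):
            for r in trace(n,q):
                if r["p"]>.2:
                    P=cloud(c,d,r["mask"]);hi=P[:,2]>np.percentile(P[:,2],90)-6;
                    rr=cv2.minAreaRect(P[hi][:,:2].astype(np.float32))
                    print("  mask",q,round(r["p"],2),P[hi].mean(0).round(1),np.round(rr[0],1),np.round(rr[1],1),round(rr[2],1),im[r["mask"]].mean(0).round())
s,r=tilt();print(r.round(3));print(camera_params("wrist"))
E
```

```text
top chuck_seat 0.8 [542.8  91.5  61.1] [235. 226.]
top chuck_seat 0.5 [571.1 206.2  55.6] [191. 214.]
top pocket_1 0.79 [498.8 307.   51.7] [153. 241.]
top pocket_1 0.76 [571.7 315.6  51.5] [150. 213.]
top pocket_1 0.64 [572.9 203.5  55.2] [192. 213.]
top pocket_1 0.61 [493.1 206.2  54.3] [190. 244.]
top start_top 0.43 [519.4 -11.5  68.9] [274. 236.]
top billet_1 0.91 [369.3 -47.6   3.1] [286. 293.]
top billet_1 0.9 [ 519.3 -267.1    0.7] [368. 239.]
top billet_1 0.7 [ 7.062e+02 -6.600e+00  3.000e-01] [274. 168.]
top billet_1 0.63 [ 5.582e+02 -1.465e+02  1.000e-01] [324. 224.]
top billet_1 0.57 [ 682.4 -121.9    2.6] [316. 178.]
top fresh_plug 0.6 [ 427.6 -277.    -1.5] [371. 273.]
top drilled_plug 0.47 [536.8  94.9  64.7] [233. 228.]
top tray 0.68 [379.2 333.3  -1.7] [146. 285.]
top archived_plug 0.69 [349.  387.1   4.7] [126. 295.]
  mask billet_1 0.84 [367.8 -49.2  26.6] [367.7 -49. ] [39.  63.7] 36.8 [137. 113. 205.]
  mask billet_1 0.7 [ 563.  -144.5   27. ] [ 563.5 -145. ] [64.6 38.9] 53.1 [ 93. 102. 110.]
  mask billet_1 0.68 [708.  -10.1  26.9] [708.6  -9.6] [40.1 65.6] 73.0 
[... 1370 characters left out ...]
 293.]
scene archived_plug 0.44 [7.904e+02 2.072e+02 6.000e-01] [259. 332.]
[[-0.947  0.322  0.   ]
 [ 0.322  0.947 -0.   ]
 [-0.    -0.    -1.   ]]
{'K': array([[342.0870657 ,   0.        , 279.10404673],
       [  0.        , 342.0870657 , 211.32357427],
       [  0.        ,   0.        ,   1.        ]]), 'k1': -0.06370854850048673, 'world_from_camera': array([[ 3.21259521e-01,  9.13144765e-01,  2.50916238e-01,
         1.22788702e+02],
       [ 9.46990829e-01, -3.10009598e-01, -8.42758461e-02,
         5.65847540e+02],
       [ 8.30394413e-04,  2.64689794e-01, -9.64333253e-01,
         3.74731139e+02],
       [ 0.00000000e+00,  0.00000000e+00,  0.00000000e+00,
         1.00000000e+00]])}
```

Run:
```python
from h import *
im,d=snapshot("top");c=camera_params("top")
P=cloud(c,d,np.ones(d.shape,bool))
def box(x0,x1,y0,y1,z0,z1):
    m=(P[:,0]>x0)&(P[:,0]<x1)&(P[:,1]>y0)&(P[:,1]<y1)&(P[:,2]>z0)&(P[:,2]<z1);Q=P[m];
    r=cv2.minAreaRect(Q[:,:2].astype(np.float32));print(len(Q),Q.mean(0).round(1),np.round(r[0],1),np.round(r[1],1),round(r[2],1))
print("pockets")
for x in(497,572):
    for y in (204,313): box(x-26,x+26,y-40,y+40,50,57)
print("plates");box(440,640,148,260,59,70);box(440,640,258,365,59,70)
print("plug");box(400,460,-300,-255,50,80)
print("tray");box(300,460,240,430,2,10);box(300,460,240,430,14,30)
print("archived");box(320,400,340,420,50,90)
print("drilled");box(500,580,60,130,115,140)
to([541,93,249],90)
```

```text
pockets
373 [499.1 202.5  53.3] [499.7 203.2] [44.3 76. ] 1.7
354 [495.6 312.6  53.3] [495.  312.1] [47.  73.3] 1.8
357 [574.  205.5  53.4] [574.  203.5] [47.4 76.9] 1.6
367 [570.9 316.5  53.4] [572.2 315.2] [50.1 72.2] 1.6
plates
1008 [535.6 204.5  63. ] [536.1 203.7] [148.9  92.1] 2.3
961 [534.5 313.6  63.2] [533.  312.9] [149.5  93. ] 2.2
plug
81 [ 429.4 -278.3   63.2] [ 429.1 -277.8] [24.4 22.9] 74.3
tray
1810 [377.5 332.9   4.9] [376.9 335.1] [153.9 189.8] 0.2
426 [387.3 345.2  22. ] [391.3 341.3] [142.2 171.5] 1.8
archived
89 [350.8 385.6  65.2] [350.7 386.6] [23.9 24. ] 4.4
drilled
85 [540.3  92.7 128.4] [540.2  93.3] [22.3 24.4] 4.7
[-0.9645, -0.6255, 0.0019] ypos yaw 71.22 spin(tool z down: -) -0.626 q6 -0.151 t 1.3 [185.1 544.4 250. ]
```

```bash
python3 -m handwheel '{"slide":[[-0.2,-0.13,0],[-0.3,-0.19,0],[-0.4,-0.26,0],[-0.5,-0.32,0],[-0.6,-0.39,0],[-0.7,-0.45,0],[-0.8,-0.52,0],[-0.9,-0.58,0],[-0.9645,-0.6255,0],[-0.9645,-0.6255,0]],"spin":[0,-0.1,-0.2,-0.3,-0.4,-0.5,-0.6,-0.626,-0.626,-0.626],"fingers":[0,0,0,0,0,0,0,0,0,0]}' 60
python3 - <<'E'
from h import *
to([541,93,249],90)
im,d=snapshot("wrist");c=camera_params("wrist");cv2.imwrite("pics/w1.png",im)
for q in "chuck_seat drilled_plug jaw_1 pocket_1 start_top".split():
    for r in pinpoint("wrist",q):
        if r["p"]>.2: print(q,round(r["p"],2),W(c,r["location"]).round(1),proj(c,W(c,r["location"])).round())
P=cloud(c,d,np.ones(d.shape,bool))
def circ(z0,z1,x,y,rad):
    m=(abs(P[:,2]-(z0+z1)/2)<(z1-z0)/2)&(np.hypot(P[:,0]-x,P[:,1]-y)<rad);Q=P[m]
    if len(Q)>5:print(z0,z1,len(Q),Q.mean(0).round(1),np.round(cv2.minEnclosingCircle(Q[:,:2].astype(np.float32)),1) if 0 else cv2.minEnclosingCircle(Q[:,:2].astype(np.float32)))
circ(125,135,541,93,25);circ(83,92,541,93,40);circ(66,80,520,-10,25)
E
```

```text
clock: 2.55
tool_pos: [543.0, 89.7, 250.0]
ee_rot: [0.008, 3.141, -0.001]
wrist_force: [-0.7, 0.5, 0.0]
grip_width: 85.5
grip_force: 0.0
[0.004, 0.0066, 0.002] ypos yaw 89.72 spin(tool z down: -) -0.0094 q6 -1.559 t 2.5 [543.   89.7 250. ]
chuck_seat 0.85 [541.   93.4  67.5] [283. 190.]
drilled_plug 0.81 [544.2  99.1  64.9] [289. 193.]
jaw_1 0.61 [536.7  83.8  45.2] [273. 181.]
jaw_1 0.46 [536.3  99.4  41.8] [288. 180.]
pocket_1 0.92 [498.  311.7  58.1] [514. 143.]
pocket_1 0.83 [574.5 204.1  56.8] [396. 221.]
pocket_1 0.82 [501.8 202.4  53.4] [399. 145.]
pocket_1 0.81 [569.8 314.6  51.8] [501. 214.]
start_top 0.71 [520.5 -12.4  71.2] [165. 169.]
125 135 857 [541.9  94.1 129.6] ((542.5958862304688, 94.03768157958984), 12.477984428405762)
83 92 1471 [540.1  94.   88.1] ((542.5618286132812, 94.07592010498047), 30.057912826538086)
66 80 974 [520.9  -8.3  72.2] ((521.4736328125, -9.482605934143066), 15.914578437805176)
```

View pics/w1.png

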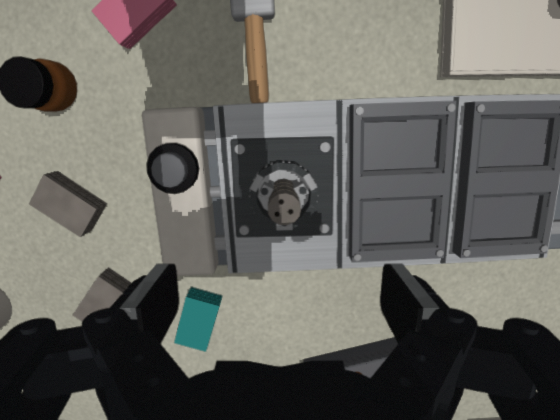

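```bash
python3 -m handwheel '{"slide":[[-0.003,0.008,0],[-0.003,0.008,0],[-0.003,0.008,0],[-0.003,0.008,0]],"spin":[0.33,0.67,1,1],"fingers":[0,0,0,0]}' 60
python3 - <<'E'
from h import *
to([541.5,93.7,89])
E
```

```text
clock: 3.35
tool_pos: [541.8, 98.4, 250.1]
ee_rot: [-0.807, -3.036, -0.0]
wrist_force: [0.0, 0.5, 0.4]
grip_width: 85.5
grip_force: 0.0
[-0.0042, -0.0086, 0.3222] ypos yaw 60.25 q6 -1.029 t 3.4 [541.8  98.4 250.1]
```

```bash
cat >> h.py <<'E'
def shot():
    c=camera_params("wrist");im,d=snapshot("wrist");return c,im,d
def circ(P,z0,z1,x,y,rad):
    m=(P[:,2]>z0)&(P[:,2]<z1)&(np.hypot(P[:,0]-x,P[:,1]-y)<rad);Q=P[m]
    if len(Q)>5:
        o,r=cv2.minEnclosingCircle(Q[:,:2].astype(np.float32));print("circ",len(Q),Q.mean(0).round(1),np.round(o,1),round(r,1))
    return Q
E
python3 - <<'E'
from h import *
c,im,d=shot();P=cloud(c,d,np.ones(d.shape,bool))
circ(P,125,135,541,93,25);circ(P,83,92,541,93,40);circ(P,66,80,520,-10,25)
to([541.5,93.7,89])
E
```

```text
circ 853 [542.4  94.  129.7] [542.9  93.8] 12.5
circ 1381 [540.2  95.1  88.3] [543.   93.6] 30.0
circ 865 [521.6  -8.2  72.3] [522.   -9.6] 15.8
[-0.0038, -0.0083, 0.3223] ypos yaw 60.28 q6 -1.03 t 3.4 [541.9  98.2 250.1]
```

```bash
python3 - <<'E'
from h import *
to([542,93.7,89])
E
python3 -m handwheel '{"slide":[[-0.004,-0.008,0.05],[-0.004,-0.008,0.1],[-0.004,-0.008,0.15],[-0.004,-0.008,0.2],[-0.004,-0.008,0.24],[-0.004,-0.008,0.28],[-0.004,-0.008,0.3],[-0.004,-0.008,0.322],[-0.004,-0.008,0.322],[-0.004,-0.008,0.322]],"spin":[0.3,0.6,0.9,1,1,1,1,1,1,1],"fingers":[0,0,0,0,0,0,0,0,0,0]}' 100
python3 -m handwheel '{"slide":[[0,0,0],[0,0,0],[0,0,0],[0,0,0],[0,0,0],[0,0,0],[0,0,0]],"spin":[0,0,0,0,0,0,0],"fingers":[0.6,0.6,0.6,0.6,0.6,0.6,0.6]}' 100
python3 -c "
from h import *
s=get_state();print(s['wrist_torque'],s['wrist_force']);to([542,93.7,89])"
```

```text
[-0.0046, -0.0078, 0.3223] ypos yaw 60.28 q6 -1.03 t 3.4 [541.9  98.2 250.1]
clock: 4.65
tool_pos: [542.8, 92.6, 89.6]
ee_rot: [1.57, 2.72, 0.001]
wrist_force: [-0.1, -0.2, 0.5]
grip_width: 85.1
grip_force: 0.0
clock: 5.52
tool_pos: [542.3, 92.3, 90.7]
ee_rot: [1.571, 2.72, -0.001]
wrist_force: [-4.4, -1.4, 9.2]
grip_width: 55.3
grip_force: 104.4
[-0.25615532  0.76335723 -0.10140054] [-4.4009063  -1.41518271  9.18747036]
[0.0028, 0.0009, 0.0035] ypos yaw 29.99 q6 -0.512 t 5.5 [542.3  92.3  90.7]
```

```bash
python3 -m handwheel '{"slide":[[0,0,0],[0,0,0],[0,0,0],[0,0,0],[0,0,0],[0,0,0],[0,0,0]],"spin":[-0.15,-0.3,-0.5,-0.7,-0.9,-1,-1],"fingers":[0.6,0.6,0.6,0.6,0.6,0.6,0.6]}' 100
python3 -c "
from h import *
s=get_state();print(s['wrist_torque'],s['wrist_force']);to([542,93.7,89])"
```

```text
clock: 6.4
tool_pos: [542.7, 92.7, 90.7]
ee_rot: [0.812, 3.034, 0.0]
wrist_force: [-2.9, 0.7, 7.5]
grip_width: 54.9
grip_force: 104.2
[-0.04940629  0.55864675  0.23414163] [-2.89925622  0.7058159   7.47031488]
[0.0022, 0.0011, 0.0035] ypos yaw 60.05 q6 -1.036 t 6.4 [542.7  92.7  90.7]
```

```bash
python3 -m handwheel '{"slide":[[0,0,0],[0,0,0],[0,0,0],[0,0,0],[0,0,0],[0,0,0],[0,0,0]],"spin":[-0.15,-0.3,-0.5,-0.7,-0.9,-1,-1],"fingers":[0.6,0.6,0.6,0.6,0.6,0.6,0.6]}' 100
python3 -m handwheel '{"slide":[[0,0,0],[0,0,0],[0,0,0],[0,0,0],[0,0,0]],"spin":[-0.15,-0.3,-0.5,-0.5,-0.5],"fingers":[0.6,0.6,0.6,0.6,0.6]}' 100
python3 -c "
from h import *
s=get_state();print(s['wrist_torque'],s['wrist_force']);to([542,93.7,89])"
```

```text
clock: 7.28
tool_pos: [542.8, 93.2, 90.7]
ee_rot: [-0.001, 3.14, 0.001]
wrist_force: [-3.0, 2.0, 7.3]
grip_width: 54.9
grip_force: 104.2
clock: 7.9
tool_pos: [542.8, 93.4, 90.8]
ee_rot: [-0.412, 3.113, 0.001]
wrist_force: [-2.6, 2.3, 7.3]
grip_width: 54.7
grip_force: 104.2
[0.32262961 0.47505281 0.32858641] [-2.57242774  2.29133891  7.34641002]
[0.0014, 0.0009, 0.0035] ypos yaw 105.08 q6 -1.822 t 7.9 [542.8  93.4  90.8]
```

```bash
python3 -m handwheel '{"slide":[[0,0,0],[0,0,0],[0,0,0],[0,0,-0.06],[0,0,-0.14],[0,0,-0.22],[0,0,-0.22],[0,0,-0.22],[0,0,-0.22]],"spin":[0,0,0,0,0,0,0,0,0],"fingers":[0,0,0,0,0,0,0,0,0]}' 60
python3 - <<'E'
from h import *
c,im,d=shot();P=cloud(c,d,np.ones(d.shape,bool));cv2.imwrite("pics/w2.png",cv2.resize(im[60:340,130:430],None,fx=2,fy=2))
Q=circ(P,125,135,542,93,25);circ(P,100,108,542,93,40);circ(P,83,92,541,93,40)
for r in pinpoint("wrist","jaw_1"): print(round(r["p"],2),W(c,r["location"]).round(1),np.hypot(*(W(c,r["location"])[:2]-[543,93.6])).round(1))
to([543,93.6,128])
E
```

```text
clock: 9.02
tool_pos: [541.0, 92.5, 197.0]
ee_rot: [0.409, -3.111, -0.001]
wrist_force: [-1.0, -1.2, -1.0]
grip_width: 85.2
grip_force: 0.0
circ 1325 [541.9  93.3 129.7] [542.5  93.7] 12.8
circ 651 [536.2  92.6 104.5] [543.   93.6] 26.7
circ 1778 [537.6  91.4  88. ] [542.7  93.5] 30.0
0.78 [535.6  77.7  44.2] 17.6
0.76 [531.3 105.   43.7] 16.4
[-0.0045, 0.0011, 0.1385] ypos yaw 105.0 q6 -1.821 t 9.1 [541.2  92.5 197.3]
```

View pics/w2.png

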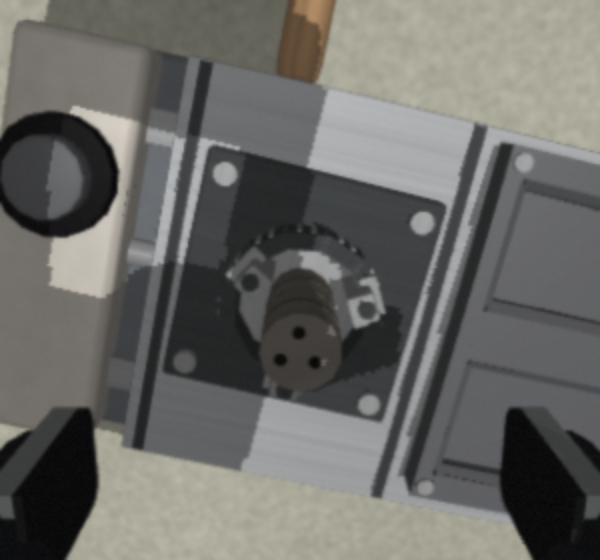

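```bash
python3 -m handwheel '{"slide":[[-0.0045,0.001,0.05],[-0.0045,0.001,0.1],[-0.0045,0.001,0.138],[-0.0045,0.001,0.138],[-0.0045,0.001,0.138],[-0.0045,0.001,0.138],[-0.0045,0.001,0.138],[-0.0045,0.001,0.138],[-0.0045,0.001,0.138],[-0.0045,0.001,0.138]],"spin":[0,0,0,0,0,0,0,0,0,0],"fingers":[0,0,0,0.85,0.85,0.85,0.85,0.85,0.85,0.85]}' 50
python3 -m handwheel '{"slide":[[0,0,0],[0,0,0],[0,0,0],[0,0,-0.03],[0,0,-0.1],[0,0,-0.17],[0,0,-0.17],[0,0,-0.17]],"spin":[0,0,0,0,0,0,0,0],"fingers":[0.85,0.85,0.85,0.85,0.85,0.85,0.85,0.85]}'
python3 - <<'E'
from h import *
for xy in ([372,300],[378,293]):to([*xy,200],92)
c,im,d=shot();P=cloud(c,d,np.ones(d.shape,bool));cv2.imwrite("pics/w3.png",im)
E
```

```text
clock: 10.38
tool_pos: [545.3, 93.7, 131.3]
ee_rot: [-0.41, 3.112, -0.0]
wrist_force: [-1.0, 0.3, 4.6]
grip_width: 23.2
grip_force: 49.3
clock: 11.38
tool_pos: [543.4, 93.6, 214.1]
ee_rot: [0.41, -3.113, -0.0]
wrist_force: [-0.3, 0.4, -0.6]
grip_width: 22.8
grip_force: 49.1
[0.2243, 0.4875, 0.0288] ypos yaw 105.0 spin(tool z down: -) 0.4333 q6 -1.819 t 11.4 [543.4  93.6 214.1]
[0.2163, 0.4708, 0.0288] ypos yaw 105.0 spin(tool z down: -) 0.4333 q6 -1.819 t 11.4 [543.4  93.6 214.1]
```

View pics/w3.png

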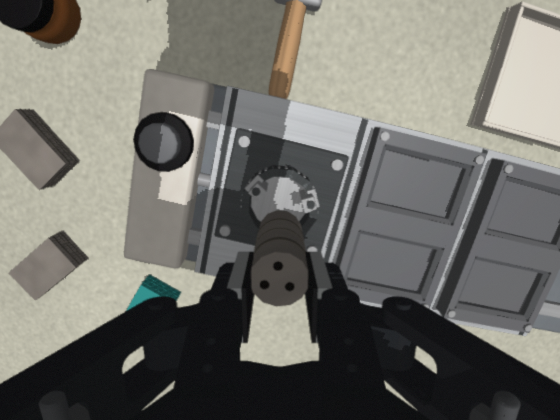

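Run:
```python
from h import *
c,im,d=shot();P=cloud(c,d,np.ones(d.shape,bool))
s,_=tilt();z=s["tool_pos"][2]
m=np.hypot(P[:,0]-543,P[:,1]-93.6)<9;print(z,np.percentile(P[m][:,2],[5,25,50,75,95]))
Q=circ(P,205,225,543.4,93.6,16)
# tray rim/floor seen from the wrist
Q=P[(P[:,0]<440)&(P[:,1]>230)&(P[:,2]>18)&(P[:,2]<28)];print(len(Q),Q.min(0),Q.max(0))
im,d=snapshot("top");c=camera_params("top");P=cloud(c,d,np.ones(d.shape,bool))
for a,b in((2,8),(18,26)):
  Q=P[(P[:,0]<445)&(P[:,0]>310)&(P[:,1]>240)&(P[:,1]<425)&(P[:,2]>a)&(P[:,2]<b)];print(len(Q),np.percentile(Q,[3,97],axis=0).round(1))
```

```text
213.02027121680908 [ 65.48212424 211.14246642 211.8508557  212.37058571 270.2369495 ]
circ 3269 [539.6  92.5 212.3] [543.4  93.6] 16.0
1468 [323.33361134 252.62328638  18.00346812] [434.78944118 342.47899223  24.9782096 ]
1435 [[318.  267.9   2.2]
 [438.2 411.1   7.6]]
281 [[319.5 256.3  18.4]
 [432.6 414.3  25.4]]
```

```bash
python3 -c "
from h import *
to([379,290,213]);to([379,290,70])"
```

```text
[0.2151, 0.4644, 0.0013] ypos yaw 104.99 q6 -1.819 t 11.5 [543.   93.6 213. ]
[0.214, 0.4641, 0.2872] ypos yaw 104.99 q6 -1.819 t 11.5 [543.   93.6 213. ]
```

```bash
python3 -m handwheel '{"slide":[[0.05,0.1,0],[0.09,0.2,0],[0.135,0.3,0],[0.18,0.39,0],[0.2145,0.464,0.05],[0.2145,0.464,0.14],[0.2145,0.464,0.23],[0.2145,0.464,0.27],[0.2145,0.464,0.27],[0.2145,0.464,0.27]],"spin":[0,0,0,0,0,0,0,0,0,0],"fingers":[0.85,0.85,0.85,0.85,0.85,0.85,0.85,0.85,0.85,0.85]}'
python3 -c "
from h import *
c,im,d=shot();P=cloud(c,d,np.ones(d.shape,bool))
s,_=tilt();print(s['tool_pos'])
m=np.hypot(P[:,0]-379,P[:,1]-290)<9;print(np.percentile(P[m][:,2],[25,50,75]))
Q=P[(P[:,0]<440)&(P[:,0]>310)&(P[:,1]>230)&(P[:,2]>1)&(P[:,2]<9)];print(len(Q),np.median(Q,0))
to([379,290,70])"
```

```text
clock: 12.78
tool_pos: [381.1, 290.2, 80.4]
ee_rot: [-0.41, 3.114, 0.0]
wrist_force: [-0.4, 0.5, -1.2]
grip_width: 22.9
grip_force: 49.3
[381.59890669 290.37796875  80.9841161 ]
[ 79.32777626 140.81878642 147.88736204]
36916 [361.31006978 342.39930171   4.56989922]
[0.0053, 0.0006, 0.022] ypos yaw 104.99 q6 -1.363 t 12.8 [381.6 290.4  81. ]
```

```bash
python3 -m handwheel '{"slide":[[0,0,0.008],[0,0,0.014],[0,0,0.018],[0,0,0.02],[0,0,0.021],[0,0,0.021]],"spin":[0,0,0,0,0,0],"fingers":[0.85,0.85,0.85,0.85,0.85,0.85]}'
```

```text
clock: 13.58
tool_pos: [381.0, 290.0, 70.3]
ee_rot: [-0.41, 3.114, -0.0]
wrist_force: [-1.3, -2.0, 4.9]
grip_width: 22.9
grip_force: 50.0
```

```bash
python3 -m handwheel '{"slide":[[0,0,0],[0,0,0],[0,0,0],[0,0,0],[0,0,-0.06],[0,0,-0.16],[0,0,-0.26],[0,0,-0.36],[0,0,-0.36],[0,0,-0.36]],"spin":[0,0,0,0,0,0,0,0,0,0],"fingers":[0.5,0,0,0,0,0,0,0,0,0]}'
python3 - <<'E'
from h import *
c,im,d=shot();P=cloud(c,d,np.ones(d.shape,bool))
circ(P,60,72,380,290,25);circ(P,60,72,353,386,25)
to([431,-278,250],90);to([431,0,250])
E
```

```text
clock: 14.82
tool_pos: [380.3, 289.8, 249.0]
ee_rot: [0.41, -3.114, 0.0]
wrist_force: [-1.1, -0.2, -1.6]
grip_width: 85.3
grip_force: 0.0
circ 589 [377.9 290.1  68.7] [378.5 290.3] 12.4
circ 635 [351.7 385.7  68.4] [352.3 387.1] 13.0
[0.1947, -1.1228, -0.0027] ypos yaw 105.0 spin(tool z down: -) 0.4999 q6 -1.363 t 14.9 [379.8 289.5 248.1]
[0.0508, -0.5858, -0.0034] ypos yaw 105.0 q6 -1.363 t 14.9 [379.8 289.5 248.1]
```

```bash
python3 -m handwheel '{"slide":[[0.01,-0.1,0],[0.02,-0.2,0],[0.03,-0.3,0],[0.04,-0.4,0],[0.05,-0.5,0],[0.05,-0.586,0],[0.08,-0.7,0],[0.1,-0.8,0],[0.13,-0.9,0],[0.15,-1,0]],"spin":[0,0.1,0.2,0.4,0.6,0.8,1,1,1,1],"fingers":[0,0,0,0,0,0,0,0,0,0]}'
python3 -m handwheel '{"slide":[[0,0,0],[0,0,0],[0,0,0]],"spin":[0,0,0],"fingers":[0,0,0]}'
python3 - <<'E'
from h import *
c,im,d=shot();P=cloud(c,d,np.ones(d.shape,bool))
circ(P,55,72,430,-278,25)
for r in pinpoint("wrist","fresh_plug"): print(round(r["p"],2),W(c,r["location"]).round(1))
to([431,-278,65],75)
cv2.imwrite("pics/w4.png",im)
E
```

```text
clock: 16.12
tool_pos: [436.2, -213.4, 247.2]
ee_rot: [-0.411, -3.111, -0.004]
wrist_force: [0.3, -0.4, -0.4]
grip_width: 85.4
grip_force: 0.0
clock: 16.5
tool_pos: [437.2, -210.8, 248.6]
ee_rot: [-0.407, -3.113, -0.002]
wrist_force: [0.2, -0.5, 0.4]
grip_width: 85.7
grip_force: 0.0
circ 599 [ 429.9 -278.4   64.1] [ 430.5 -279.4] 12.6
0.66 [ 426.7 -279.4    2.2]
[-0.0219, -0.1329, 0.3684] ypos yaw 75.11 spin(tool z down: -) 0.0037 q6 -1.939 t 16.6 [ 437.6 -211.1  249.2]
```

View pics/w4.png

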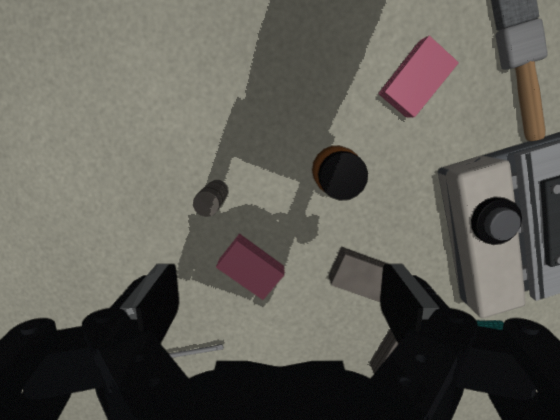

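```bash
python3 -m handwheel '{"slide":[[-0.0215,-0.1,0.03],[-0.0215,-0.135,0.12],[-0.0215,-0.135,0.22],[-0.0215,-0.135,0.3],[-0.0215,-0.135,0.35],[-0.0215,-0.135,0.372],[-0.0215,-0.135,0.372],[-0.0215,-0.135,0.372],[-0.0215,-0.135,0.372]],"spin":[0,0,0,0,0,0,0,0,0],"fingers":[0,0,0,0,0,0,0,0,0]}'
python3 -m handwheel '{"slide":[[0,0,0],[0,0,0],[0,0,0],[0,0,0],[0,0,0],[0,0,0],[0,0,0]],"spin":[0,0,0,0,0,0,0],"fingers":[0.85,0.85,0.85,0.85,0.85,0.85,0.85]}' 50
python3 -m handwheel '{"slide":[[0,0,-0.03],[0,0,-0.12],[0,0,-0.22],[0,0,-0.3],[0,0,-0.3],[0,0,-0.3]],"spin":[0,0,0,0,0,0],"fingers":[0.85,0.85,0.85,0.85,0.85,0.85]}'
python3 - <<'E'
from h import *
c,im,d=shot();P=cloud(c,d,np.ones(d.shape,bool))
s,_=tilt();p=s["tool_pos"];m=np.hypot(P[:,0]-p[0],P[:,1]-p[1])<9;print(p,np.percentile(P[m][:,2],[5,25,50,75]))
to([543,93.6,p[2]],90)
E
```

```text
clock: 17.73
tool_pos: [431.5, -281.1, 64.9]
ee_rot: [0.41, 3.112, -0.003]
wrist_force: [0.8, 0.3, 0.6]
grip_width: 85.6
grip_force: 0.0
clock: 18.6
tool_pos: [430.8, -280.6, 63.7]
ee_rot: [0.41, 3.114, -0.001]
wrist_force: [-0.3, 0.3, 2.8]
grip_width: 23.1
grip_force: 49.0
clock: 19.35
tool_pos: [429.9, -279.8, 212.9]
ee_rot: [-0.41, -3.114, -0.001]
wrist_force: [-0.0, 1.1, -1.8]
grip_width: 23.3
grip_force: 49.1
[ 429.4829802  -279.48302371  211.95931268] [  0.78972905 213.4778926  214.0414457  214.65085205]
[-0.0261, 0.7795, 0.0011] ypos yaw 75.0 spin(tool z down: -) -0.5001 q6 -2.055 t 19.4 [ 429.5 -279.5  212. ]
```

```bash
python3 -m handwheel '{"slide":[[-0.003,0.1,0],[-0.006,0.2,0],[-0.01,0.3,0],[-0.013,0.4,0],[-0.016,0.5,0],[-0.02,0.6,0],[-0.023,0.7,0],[-0.026,0.7795,0],[-0.026,0.7795,0],[-0.026,0.7795,0]],"spin":[0,0,0,0,0,0,0,0,0,0],"fingers":[0.85,0.85,0.85,0.85,0.85,0.85,0.85,0.85,0.85,0.85]}'
python3 - <<'E'
from h import *
c,im,d=shot();P=cloud(c,d,np.ones(d.shape,bool))
s,_=tilt();p=s["tool_pos"];m=np.hypot(P[:,0]-p[0],P[:,1]-p[1])<9;print(p,np.percentile(P[m][:,2],[25,50,75]))
circ(P,100,108,542,93,40);circ(P,83,92,541,93,40)
Q=P[(abs(P[:,2]-214)<3)&(np.hypot(P[:,0]-p[0],P[:,1]-p[1])<22)];print(len(Q),Q.min(0),Q.max(0))
to([543,93.6,129]);cv2.imwrite("pics/w5.png",im)
E
```

```text
clock: 20.65
tool_pos: [542.8, 92.3, 211.7]
ee_rot: [-0.409, -3.111, 0.002]
wrist_force: [0.5, 0.3, -1.1]
grip_width: 23.1
grip_force: 49.2
[542.95131877  91.85030208 212.0809197 ] [211.93771797 212.58247392 213.0640665 ]
circ 394 [531.5  93.8 104.8] [533.6  93.7] 24.5
circ 1376 [535.8  96.4  88. ] [542.8  93.6] 30.0
3000 [528.31012408  72.88407233 211.00592002] [556.88733534 113.79049529 216.98589744]
[0.0004, 0.0036, 0.1662] ypos yaw 74.96 q6 -1.297 t 20.7 [543.   91.9 212.1]
```

View pics/w5.png

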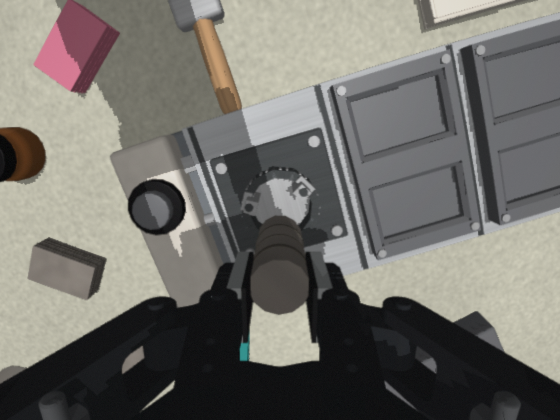

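```bash
python3 -m handwheel '{"slide":[[0,0.0025,0],[0,0.0025,0.05],[0,0.0025,0.1],[0,0.0025,0.14],[0,0.0025,0.155],[0,0.0025,0.163],[0,0.0025,0.163],[0,0.0025,0.163],[0,0.0025,0.163]],"spin":[0,0,0,0,0,0,0,0,0],"fingers":[0.85,0.85,0.85,0.85,0.85,0.85,0.85,0.85,0.85]}'
```

```text
clock: 21.82
tool_pos: [544.8, 94.0, 132.7]
ee_rot: [0.41, 3.113, 0.0]
wrist_force: [0.1, 0.4, -0.5]
grip_width: 22.9
grip_force: 49.3
```

```bash
python3 -m handwheel '{"slide":[[0.003,0,0.002],[0.003,0,0.004],[0.003,0,0.006],[0.003,0,0.008],[0.003,0,0.008],[0.003,0,0.008]],"spin":[0,0,0,0,0,0],"fingers":[0.85,0.85,0.85,0.85,0.85,0.85]}'
```

```text
clock: 22.58
tool_pos: [543.2, 94.3, 128.7]
ee_rot: [0.41, 3.114, 0.0]
wrist_force: [-1.3, 0.3, 4.7]
grip_width: 23.2
grip_force: 49.8
```

```bash
python3 -m handwheel '{"slide":[[0,0,0],[0,0,0],[0,0,0],[0,0,0],[0,0,0.02],[0,0,0.05],[0,0,0.075],[0,0,0.077],[0,0,0.077],[0,0,0.077]],"spin":[0,0,0,0,0,0,0,0,0,0],"fingers":[0.5,0,0,0,0,0,0,0,0,0]}' 100
python3 - <<'E'
from h import *
c,im,d=shot();P=cloud(c,d,np.ones(d.shape,bool))
circ(P,125,135,543,93.6,25);to([543,93.6,89.5])
E
```

```text
clock: 23.82
tool_pos: [543.3, 94.3, 90.0]
ee_rot: [0.41, 3.114, 0.0]
wrist_force: [-1.3, 0.8, 0.0]
grip_width: 85.3
grip_force: 0.0
circ 4047 [539.1  96.  129.4] [542.6  94.9] 12.6
[0.0004, -0.0016, 0.0012] ypos yaw 75.0 q6 -1.294 t 23.9 [543.4  94.3  90.1]
```

Plug stands on the seat. Grip the ring and turn clockwise, watching torque.

```bash
python3 -m handwheel '{"slide":[[0,-0.001,0.002],[0,-0.001,0.002],[0,-0.001,0.002],[0,-0.001,0.002],[0,-0.001,0.002],[0,-0.001,0.002]],"spin":[0,0,0,0,0,0],"fingers":[0.6,0.6,0.6,0.6,0.6,0.6]}' 110
python3 -c "
from h import *
print(get_state()['wrist_torque'])"
python3 -m handwheel '{"slide":[[0,0,0],[0,0,0],[0,0,0],[0,0,0],[0,0,0],[0,0,0],[0,0,0]],"spin":[0.15,0.3,0.5,0.7,0.9,1,1],"fingers":[0.6,0.6,0.6,0.6,0.6,0.6,0.6]}'
python3 -c "
from h import *
print(get_state()['wrist_torque'])"
python3 -m handwheel '{"slide":[[0,0,0],[0,0,0],[0,0,0],[0,0,0],[0,0,0],[0,0,0]],"spin":[0.15,0.3,0.5,0.7,0.7,0.7],"fingers":[0.6,0.6,0.6,0.6,0.6,0.6]}'
python3 -c "
from h import *
s=get_state();print(s['wrist_torque'],s['wrist_force']);to([543,93.6,89.5])"
```

```text
clock: 24.62
tool_pos: [542.7, 93.1, 89.9]
ee_rot: [-0.41, -3.115, 0.002]
wrist_force: [-4.3, -1.5, 8.5]
grip_width: 55.1
grip_force: 115.1
[-0.54775048  0.6542424  -0.17441323]
clock: 25.5
tool_pos: [542.4, 92.7, 89.9]
ee_rot: [-1.202, -2.902, 0.004]
wrist_force: [-4.4, -4.1, 9.0]
grip_width: 55.3
grip_force: 115.2
[-0.64960117  0.83852612 -0.21921173]
clock: 26.25
tool_pos: [542.2, 92.5, 89.9]
ee_rot: [-1.712, -2.634, 0.005]
wrist_force: [-4.6, -3.8, 10.7]
grip_width: 55.3
grip_force: 115.2
[-0.71008127  0.88502906 -0.3517879 ] [-4.64215009 -3.75372636 10.67667008]
[0.0014, 0.0024, 0.0008] ypos yaw 23.96 q6 -0.404 t 26.2 [542.2  92.5  89.9]
```

```bash
T='python3 -c "from h import *
s=get_state();print(s[\"wrist_torque\"][2]);to([543,93.6,89])"'
for i in 1; do python3 -m handwheel '{"slide":[[0,0,0],[0,0,0],[0,0,0]],"spin":[0.15,0.15,0.15],"fingers":[0.6,0.6,0.6]}' >/dev/null; eval "$T"; done
python3 -m handwheel '{"slide":[[0,0,0],[0,0,0],[0,0,0]],"spin":[0.15,0.15,0.15],"fingers":[0.6,0.6,0.6]}' >/dev/null; eval "$T"
python3 -m handwheel '{"slide":[[0,0,0],[0,0,0],[0,0,0]],"spin":[0.15,0.15,0.15],"fingers":[0.6,0.6,0.6]}' >/dev/null; eval "$T"
```

```text
-0.3006149669186181
[0.0016, 0.0025, 0.0018] ypos yaw 19.46 q6 -0.325 t 26.6 [542.1  92.4  89.9]
-0.3656516074511626
[0.0018, 0.0024, 0.0018] ypos yaw 14.96 q6 -0.247 t 27.0 [542.1  92.4  89.9]
-0.336714321511637
[0.002, 0.0025, 0.0018] ypos yaw 10.46 q6 -0.168 t 27.4 [542.   92.4  89.9]
```

```bash
T='python3 -c "from h import *
s=get_state();print(s[\"wrist_torque\"][2]);to([543,93.6,89])"'
python3 -m handwheel '{"slide":[[0,0,0],[0,0,0],[0,0,0]],"spin":[0.15,0.15,0.15],"fingers":[0.6,0.6,0.6]}' >/dev/null; eval "$T"
python3 -m handwheel '{"slide":[[0,0,0],[0,0,0],[0,0,0]],"spin":[0.15,0.15,0.15],"fingers":[0.6,0.6,0.6]}' >/dev/null; eval "$T"
```

```text
-0.3299763371430798
[0.0022, 0.0024, 0.0018] ypos yaw 5.96 q6 -0.09 t 27.8 [541.9  92.4  89.9]
-0.30286349595624906
[0.0023, 0.0024, 0.0018] ypos yaw 1.48 q6 -0.011 t 28.1 [541.8  92.4  89.9]
```

Run:
```python
from h import *
c,im,d=shot();P=cloud(c,d,np.ones(d.shape,bool));cv2.imwrite("pics/w6.png",im)
circ(P,126,133,543,93.6,16)
for n in ("wrist",):
  for r in pinpoint(n,"jaw_1"): print(round(r["p"],2),W(c,r["location"]).round(1),np.hypot(*(W(c,r["location"])[:2]-[543,93.6])).round(1))
```

```text
circ 3779 [542.7  97.6 129.5] [542.8  94.3] 12.5
0.91 [556.3  94.9  47.3] 13.3
0.89 [532.9 101.1  42.5] 12.6
```

View pics/w6.png

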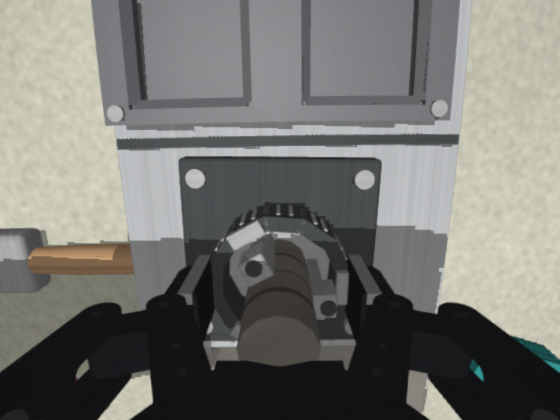

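```bash
T='python3 -c "from h import *
s=get_state();print(s[\"wrist_torque\"][2]);to([543,93.6,89])"'
python3 -m handwheel '{"slide":[[0,0,0],[0,0,0],[0,0,0]],"spin":[0.1,0.1,0.1],"fingers":[0.6,0.6,0.6]}' >/dev/null; eval "$T"
python3 -m handwheel '{"slide":[[0,0,0],[0,0,0],[0,0,0]],"spin":[0.1,0.1,0.1],"fingers":[0.6,0.6,0.6]}' >/dev/null; eval "$T"
python3 -m handwheel '{"slide":[[0,0,0],[0,0,0],[0,0,0]],"spin":[0.1,0.1,0.1],"fingers":[0.6,0.6,0.6]}' >/dev/null; eval "$T"
```

```text
-0.13800993127255412
[0.0025, 0.0024, 0.0017] ypos yaw -1.49 q6 0.04 t 28.6 [541.8  92.4  89.9]
-0.06193875857979092
[0.0026, 0.0022, 0.0019] ypos yaw -4.48 q6 0.093 t 29.0 [541.8  92.4  89.9]
0.06768132392759794
[0.0027, 0.0023, 0.0018] ypos yaw -7.46 q6 0.145 t 29.4 [541.7  92.4  89.9]
```

```bash
T='python3 -c "from h import *
s=get_state();print(s[\"wrist_torque\"].round(2),s[\"wrist_force\"].round(1),s[\"tau\"].round(2),s[\"grip_width\"])"'
eval "$T"
python3 -m handwheel '{"slide":[[0,0,0],[0,0,0],[0,0,0]],"spin":[0.07,0.07,0.07],"fingers":[0.6,0.6,0.6]}' >/dev/null; eval "$T"
python3 - <<'E'
from h import *
c,im,d=shot();P=cloud(c,d,np.ones(d.shape,bool))
Q=P[(P[:,2]>100)&(P[:,2]<107)&(np.hypot(P[:,0]-543,P[:,1]-93.6)<40)];r=np.hypot(Q[:,0]-543,Q[:,1]-93.6);print(len(Q),np.percentile(r,[1,5,50,95,99]))
for r in pinpoint("wrist","jaw_1"): print(round(r["p"],2),W(c,r["location"]).round(1),np.hypot(*(W(c,r["location"])[:2]-[543,93.6])).round(1))
E
```

```text
[-0.72  1.13  0.07] [-7.  -5.3 10.6] [  1.95 -34.39 -24.02   1.22  -2.06   0.04] 55.01808599514873
[-0.72  1.14  0.26] [-7.  -4.8 10.9] [  1.73 -34.37 -24.03   1.3   -2.08   0.24] 55.28837570681007
2954 [11.36785416 11.71922339 18.20585086 35.33871833 39.30999119]
0.83 [556.4  92.3  44.5] 13.5
0.68 [535.3 101.3  40.2] 10.9
```

```bash
T='python3 -c "from h import *
s=get_state();print(s[\"wrist_torque\"].round(2),s[\"wrist_force\"].round(1),s[\"tau\"].round(2),s[\"grip_width\"]);to([543,93.6,89])"'
python3 -m handwheel '{"slide":[[0,0,0],[0,0,0],[0,0,0]],"spin":[0.1,0.1,0.1],"fingers":[0.6,0.6,0.6]}' >/dev/null; eval "$T"
python3 -m handwheel '{"slide":[[0,0,0],[0,0,0],[0,0,0],[0,0,-0.06],[0,0,-0.14],[0,0,-0.26],[0,0,-0.32],[0,0,-0.32],[0,0,-0.32]],"spin":[0,0,0,0,0,0,0,0,0],"fingers":[0.3,0,0,0,0,0,0,0,0]}' 60
python3 - <<'E'
from h import *
c,im,d=shot();P=cloud(c,d,np.ones(d.shape,bool));cv2.imwrite("pics/w7.png",cv2.resize(im[80:300,130:430],None,fx=2.5,fy=2.5))
circ(P,126,133,543,93.6,16)
im,d=snapshot("top");c=camera_params("top");P=cloud(c,d,np.ones(d.shape,bool))
for r in trace("top","billet_1"):
    if r["p"]>.2:
        P=cloud(c,d,r["mask"]);hi=P[:,2]>np.percentile(P[:,2],90)-6;rr=cv2.minAreaRect(P[hi][:,:2].astype(np.float32))
        print(round(r["p"],2),P[hi].mean(0).round(1),np.round(rr[0],1),np.round(rr[1],1),round(rr[2],1),im[r["mask"]].mean(0).round())
to([600,-80,280],90)
E
```

```text
[-0.75  1.17  0.13] [-6.7 -4.9 11.6] [  1.81 -34.32 -24.06   1.26  -2.12   0.15] 54.5085747561369
[0.0029, 0.0022, 0.0017] ypos yaw -12.54 q6 0.234 t 30.2 [541.6  92.4  89.9]
clock: 31.32
tool_pos: [541.9, 93.9, 247.2]
ee_rot: [-2.451, -1.964, 0.003]
wrist_force: [0.2, -0.0, 0.0]
grip_width: 85.5
grip_force: 0.0
circ 866 [543.2  93.7 129.7] [542.9  93.2] 12.5
0.91 [ 520.8 -264.2   26.6] [ 520.5 -264.9] [67.1 40.7] 38.6 [133. 112. 201.]
0.87 [368.8 -49.9  27.3] [367.6 -49.2] [39.2 64.4] 38.1 [113.  93. 170.]
0.75 [ 564.4 -144.7   27. ] [ 564.  -145.3] [64.5 39.5] 54.5 [ 99. 109. 118.]
0.59 [708.3  -9.5  27.3] [708.7  -9.9] [39.8 65.9] 73.4 [130. 138.  12.]
0.34 [ 607.8 -465.    24.8] [ 608.7 -464.6] [90.7 23.5] 86.1 [ 31.  33. 153.]
[-0.3138, 0.1897, -0.0681] ypos yaw -12.6 spin(tool z down: -) 2.58 q6 0.234 t 31.5 [541.5  93.8 246.2]
```

View pics/w7.png

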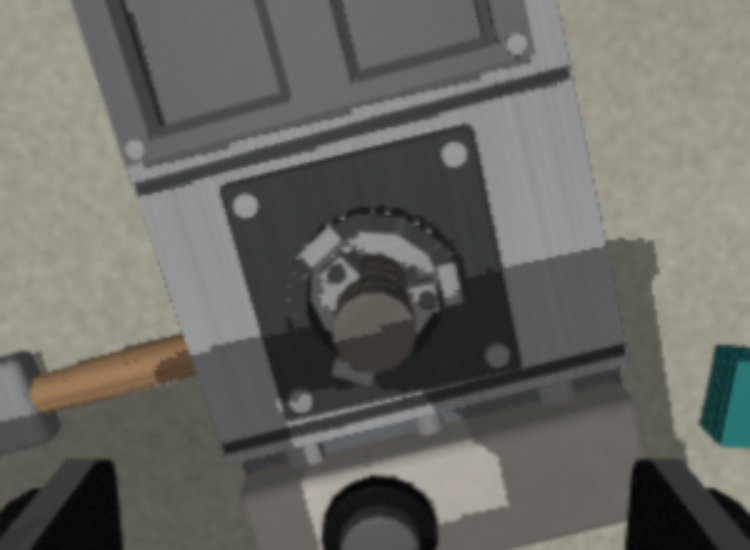

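```bash
cat > t.sh <<'E'
python3 -c "from h import *
s=get_state();print(s['wrist_torque'].round(2),s['wrist_force'].round(1),s['tau'][5].round(2),s['grip_width'].round(1));to([543,93.6,89])"
E
python3 -m handwheel '{"slide":[[0.001,0.003,0.06],[0.001,0.003,0.14],[0.001,0.003,0.22],[0.001,0.003,0.28],[0.001,0.003,0.3],[0.001,0.003,0.317],[0.001,0.003,0.317],[0.001,0.003,0.317]],"spin":[0,0,0,0,0,0,0,0],"fingers":[0,0,0,0,0,0,0,0]}' 120 >/dev/null; sh t.sh
python3 -m handwheel '{"slide":[[0,0,0],[0,0,0],[0,0,0],[0,0,0],[0,0,0],[0,0,0]],"spin":[0,0,0,0,0,0],"fingers":[0.6,0.6,0.6,0.6,0.6,0.6]}' >/dev/null; sh t.sh
python3 -m handwheel '{"slide":[[0,0,0]],"spin":[0.05],"fingers":[0.6]}' >/dev/null; sh t.sh
python3 -m handwheel '{"slide":[[0,0,0]],"spin":[0.05],"fingers":[0.6]}' >/dev/null; sh t.sh
python3 -m handwheel '{"slide":[[0,0,0]],"spin":[0],"fingers":[0.6]}' >/dev/null; sh t.sh
```

```text
Traceback (most recent call last):
AttributeError: 'float' object has no attribute 'round'
Traceback (most recent call last):
AttributeError: 'float' object has no attribute 'round'
Traceback (most recent call last):
AttributeError: 'float' object has no attribute 'round'
Traceback (most recent call last):
AttributeError: 'float' object has no attribute 'round'
Traceback (most recent call last):
AttributeError: 'float' object has no attribute 'round'
```

```bash
sed -i "s/s\['grip_width'\].round(1)/round(s['grip_width'],1)/" t.sh; sh t.sh
python3 -m handwheel '{"slide":[[0,0,0]],"spin":[0.04],"fingers":[0.6]}' >/dev/null; sh t.sh
python3 -m handwheel '{"slide":[[0,0,0]],"spin":[0],"fingers":[0.6]}' >/dev/null; sh t.sh
python3 -m handwheel '{"slide":[[0,0,0]],"spin":[-0.04],"fingers":[0.6]}' >/dev/null; sh t.sh
python3 -m handwheel '{"slide":[[0,0,0]],"spin":[0],"fingers":[0.6]}' >/dev/null; sh t.sh
```

```text
[0.15 1.75 0.42] [-8.9  0.4 13.3] 0.43 54.2
[-0.0012, 0.0021, 0.0053] ypos yaw -15.49 q6 0.286 t 33.6 [542.2  94.5  91.6]
[0.18 1.74 0.72] [-7.7  0.2 13.4] 0.58 54.1
[-0.0011, 0.002, 0.0053] ypos yaw -16.66 q6 0.306 t 33.7 [542.2  94.4  91.6]
[0.16 1.74 0.49] [-9.   0.9 13. ] 0.5 54.6
[-0.0011, 0.0021, 0.0053] ypos yaw -16.67 q6 0.306 t 33.9 [542.2  94.4  91.6]
[0.13 1.73 0.02] [-10.1  -0.1  12.7] 0.17 54.4
[-0.0012, 0.002, 0.0053] ypos yaw -15.53 q6 0.286 t 34.0 [542.2  94.4  91.6]
[0.08 1.73 0.25] [-9.1  0.  13. ] 0.26 54.7
[-0.0011, 0.002, 0.0052] ypos yaw -15.53 q6 0.286 t 34.1 [542.2  94.4  91.6]
```

```bash
cat > r.py <<'E'
from h import *
s,r=tilt();print("yaw",round(np.degrees(np.arctan2(r[1,1],r[0,1])),1),"Tz",round(s["wrist_torque"][2],2),"tau6",round(s["tau"][5],2))
E
python3 -m handwheel '{"slide":[[0,0,0],[0,0,0],[0,0,0],[0,0,0],[0,0,0],[0,0,0]],"spin":[-0.3,-0.6,-0.9,-1,-1,-1],"fingers":[0.6,0.6,0.6,0.6,0.6,0.6]}'; python3 r.py
python3 -m handwheel '{"slide":[[0,0,0],[0,0,0]],"spin":[0.067,0.133],"fingers":[0.6,0.6]}' >/dev/null; python3 r.py
python3 -m handwheel '{"slide":[[0,0,0],[0,0,0]],"spin":[0.067,0.133],"fingers":[0.6,0.6]}' >/dev/null; python3 r.py
python3 -m handwheel '{"slide":[[0,0,0],[0,0,0]],"spin":[0.067,0.133],"fingers":[0.6,0.6]}' >/dev/null; python3 r.py
python3 -m handwheel '{"slide":[[0,0,0]],"spin":[0.067],"fingers":[0.6]}' >/dev/null; python3 r.py
python3 -m handwheel '{"slide":[[0,0,0]],"spin":[0.067],"fingers":[0.6]}' >/dev/null; python3 r.py
python3 -m handwheel '{"slide":[[0,0,0]],"spin":[0.067],"fingers":[0.6]}' >/dev/null; python3 r.py
python3 -m handwheel '{"slide":[[0,0,0]],"spin":[0.067],"fingers":[0.6]}' >/dev/null; python3 r.py
python3 -m handwheel '{"slide":[[0,0,0]],"spin":[0.067],"fingers":[0.6]}' >/dev/null; python3 r.py
```

```text
clock: 34.85
tool_pos: [541.6, 94.4, 91.7]
ee_rot: [-1.921, -2.479, 0.006]
wrist_force: [-11.2, 0.7, 14.2]
grip_width: 54.4
grip_force: 124.6
yaw 14.5 Tz 0.23 tau6 0.21
yaw 10.4 Tz 0.4 tau6 0.12
yaw 6.5 Tz 0.34 tau6 0.12
yaw 2.5 Tz 0.35 tau6 0.12
yaw 0.5 Tz 0.39 tau6 0.16
yaw -1.5 Tz 0.42 tau6 0.2
yaw -3.5 Tz 0.44 tau6 0.24
yaw -5.6 Tz 0.48 tau6 0.28
yaw -7.6 Tz 0.56 tau6 0.32
```

```bash
python3 -m handwheel '{"slide":[[0,0,0]],"spin":[0.067],"fingers":[0.6]}' >/dev/null; python3 r.py
python3 -m handwheel '{"slide":[[0,0,0]],"spin":[0.06],"fingers":[0.6]}' >/dev/null; python3 r.py
python3 -m handwheel '{"slide":[[0,0,0],[0,0,0],[0,0,0],[0,0,-0.06],[0,0,-0.16],[0,0,-0.28],[0,0,-0.36],[0,0,-0.36],[0,0,-0.36]],"spin":[0,0,0,0,0,0,0,0,0],"fingers":[0.3,0,0,0,0,0,0,0,0]}' 60
python3 - <<'E'
from h import *
c,im,d=shot();P=cloud(c,d,np.ones(d.shape,bool))
circ(P,126,133,543,93.6,16);Q=P[(P[:,2]>101)&(P[:,2]<107)&(np.hypot(P[:,0]-543,P[:,1]-93.6)<30)];o,r=cv2.minEnclosingCircle(Q[:,:2].astype(np.float32));print(len(Q),o,r)
to([600,-60,280],53)
to([600,-60,280],-53)
E
```

```text
yaw -9.6 Tz 0.59 tau6 0.36
yaw -11.3 Tz 0.64 tau6 0.43
clock: 37.6
tool_pos: [544.0, 93.9, 269.2]
ee_rot: [-2.431, -1.989, 0.001]
wrist_force: [0.6, 0.2, -0.8]
grip_width: 85.6
grip_force: 0.0
circ 733 [543.2  93.7 129.7] [543.2  93.3] 12.5
292 (543.111083984375, 93.40890502929688) 21.127655029296875
[-0.2792, 0.1719, -0.0239] ypos yaw -11.44 spin(tool z down: -) -2.148 q6 0.214 t 37.6 [543.4  93.9 268.2]
[-0.2792, 0.1719, -0.0239] ypos yaw -11.44 spin(tool z down: -) 1.3854 q6 0.214 t 37.6 [543.4  93.9 268.2]
```

```bash
python3 -c "
from h import *
to([590,-136,250],-35.5)"
```

```text
[-0.4321, 0.1826, 0.0362] ypos yaw -11.44 spin(tool z down: -) 0.802 q6 0.214 t 37.6 [543.4  93.9 268.2]
```

```bash
python3 -m handwheel '{"slide":[[-0.1,0.04,0.01],[-0.2,0.08,0.02],[-0.3,0.12,0.036],[-0.4,0.18,0.036],[-0.43,0.182,0.036],[-0.43,0.182,0.036],[-0.43,0.182,0.036],[-0.43,0.182,0.036]],"spin":[0.1,0.3,0.5,0.7,0.8,0.8,0.8,0.8],"fingers":[0,0,0,0,0,0,0,0]}'
cat > b.py <<'E'
from h import *
c,im,d=shot()
cv2.imwrite("pics/cur.png",im)
for r in trace("wrist","billet_1"):
    if r["p"]>.2:
        P=cloud(c,d,r["mask"]);hi=P[:,2]>np.percentile(P[:,2],90)-5
        if hi.sum()<20: continue
        rr=cv2.minAreaRect(P[hi][:,:2].astype(np.float32))
        a=rr[2] if rr[1][0]<rr[1][1] else rr[2]+90
        print(round(r["p"],2),P[hi].mean(0).round(1),"ctr",np.round(rr[0],1),np.round(rr[1],1),"short axis yaw",round((a+90)%180-90,1),im[r["mask"]].mean(0).round())
        if abs(im[r["mask"]].mean(0)-im[r["mask"]].mean()).max()<25: to([*rr[0],31],a)
E
python3 b.py
```

```text
clock: 38.65
tool_pos: [590.7, -133.1, 251.9]
ee_rot: [-2.79, -1.443, 0.0]
wrist_force: [-0.2, 0.0, 0.1]
grip_width: 85.5
grip_force: 0.0
0.88 [704.4 -14.5  26.9] ctr [709.9 -11.9] [35.6 65.8] short axis yaw 72.2 [105. 108.  41.]
0.87 [ 566.9 -145.2   26.8] ctr [ 566.1 -145.6] [66.2 39.8] short axis yaw -35.1 [62. 66. 70.]
[-0.0485, -0.0265, 0.4424] ypos yaw -35.31 spin(tool z down: -) -0.0076 q6 0.251 t 38.8 [ 590.9 -133.5  252.2]
0.82 [371.9 -49.8  26.6] ctr [370.3 -49.6] [40.7 67.2] short axis yaw 37.9 [ 73.  61. 107.]
0.77 [ 686.  -121.8   26.8] ctr [ 686.3 -122.2] [39.8 67. ] short axis yaw 52.2 [88. 94. 99.]
[0.1286, 0.1426, 0.4425] ypos yaw -35.31 spin(tool z down: -) -2.9187 q6 0.251 t 38.8 [ 590.9 -133.5  252.2]
0.66 [ 523.9 -265.2   26.5] ctr [ 523.  -266.2] [66.9 39.6] short axis yaw -52.5 [100.  84. 145.]
```

View pics/cur.png

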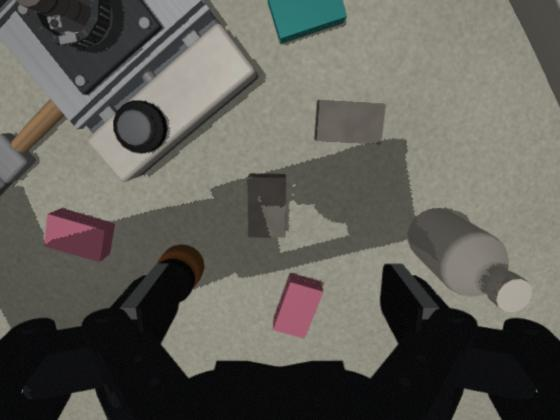

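```bash
python3 -m handwheel '{"slide":[[-0.0485,-0.0265,0.08],[-0.0485,-0.0265,0.18],[-0.0485,-0.0265,0.28],[-0.0485,-0.0265,0.37],[-0.0485,-0.0265,0.42],[-0.0485,-0.0265,0.442],[-0.0485,-0.0265,0.442],[-0.0485,-0.0265,0.442]],"spin":[0,0,0,0,0,0,0,0],"fingers":[0,0,0,0,0,0,0,0]}'
python3 -m handwheel '{"slide":[[0,0,0],[0,0,0],[0,0,0],[0,0,0],[0,0,0],[0,0,0],[0,0,0]],"spin":[0,0,0,0,0,0,0],"fingers":[0.7,0.7,0.7,0.7,0.7,0.7,0.7]}' 60
python3 -m handwheel '{"slide":[[0,0,-0.05],[0,0,-0.14],[0,0,-0.24],[0,0,-0.3],[0,0,-0.3],[0,0,-0.3]],"spin":[0,0,0,0,0,0],"fingers":[0.7,0.7,0.7,0.7,0.7,0.7]}'
python3 - <<'E'
from h import *
c,im,d=shot();P=cloud(c,d,np.ones(d.shape,bool))
s,_=tilt();p=s["tool_pos"];m=np.hypot(P[:,0]-p[0],P[:,1]-p[1])<9;print(p,np.percentile(P[m][:,2],[25,50,75]))
Q=P[(abs(P[:,2]-np.median(P[m][:,2]))<3)&(np.hypot(P[:,0]-p[0],P[:,1]-p[1])<42)];print(cv2.minAreaRect(Q[:,:2].astype(np.float32)))
to([500.5,203.5,200],2)
E
```

```text
clock: 39.75
tool_pos: [567.4, -147.2, 32.7]
ee_rot: [2.79, 1.439, 0.003]
wrist_force: [-0.1, -1.0, 0.0]
grip_width: 85.5
grip_force: 0.0
clock: 40.62
tool_pos: [566.8, -147.2, 31.9]
ee_rot: [2.791, 1.44, 0.002]
wrist_force: [0.5, -0.2, 5.2]
grip_width: 38.5
grip_force: 62.4
clock: 41.38
tool_pos: [564.5, -146.2, 178.5]
ee_rot: [-2.789, -1.439, 0.004]
wrist_force: [-1.3, 0.9, -2.0]
grip_width: 38.4
grip_force: 61.7
[ 564.17946246 -146.13059581  177.97294231] [172.93915457 173.35856681 173.79729177]
((565.65673828125, -146.00192260742188), (67.01287841796875, 65.27311706542969), 54.32762908935547)
[0.4958, -0.5094, -0.0419] ypos yaw -35.44 spin(tool z down: -) -1.2479 q6 0.217 t 41.4 [ 564.2 -146.1  178. ]
```

```bash
python3 -m handwheel '{"slide":[[0.05,-0.05,-0.04],[0.11,-0.11,-0.044],[0.18,-0.18,-0.044],[0.25,-0.25,-0.044],[0.32,-0.32,-0.044],[0.39,-0.4,-0.044],[0.46,-0.47,-0.044],[0.496,-0.51,-0.044],[0.496,-0.51,-0.044],[0.496,-0.51,-0.044]],"spin":[-0.1,-0.2,-0.35,-0.5,-0.6,-0.8,-1,-1,-1,-1],"fingers":[0.7,0.7,0.7,0.7,0.7,0.7,0.7,0.7,0.7,0.7]}'
python3 -m handwheel '{"slide":[[0,0,0],[0,0,0],[0,0,0],[0,0,0]],"spin":[-0.25,-0.25,-0.25,-0.25],"fingers":[0.7,0.7,0.7,0.7]}'
cat > p.py <<'E'
from h import *
c,im,d=shot();P=cloud(c,d,np.ones(d.shape,bool));s,_=tilt();p=s["tool_pos"]
cv2.imwrite("pics/cur.png",im)
print("tcp",p.round(1))
for r in pinpoint("wrist","pocket_1"): print(round(r["p"],2),W(c,r["location"]).round(1))
m=np.hypot(P[:,0]-p[0],P[:,1]-p[1])<9;zt=np.median(P[m][:,2])
Q=P[(abs(P[:,2]-zt)<2)&(np.hypot(P[:,0]-p[0],P[:,1]-p[1])<42)];print("held",zt,cv2.minAreaRect(Q[:,:2].astype(np.float32)))
# plates: z about 63
for y in (204,313):
    Q=P[(P[:,2]>60.5)&(P[:,2]<66.5)&(abs(P[:,0]-538)<90)&(abs(P[:,1]-y)<52)]
    if len(Q)>200: print("plate",len(Q),np.percentile(Q,[.5,99.5],axis=0).round(1).tolist(),cv2.minAreaRect(Q[:,:2].astype(np.float32)))
    for x in (502,576):
        Q=P[(P[:,2]>50)&(P[:,2]<56)&(abs(P[:,0]-x)<30)&(abs(P[:,1]-y)<41)]
        if len(Q)>100: print("floor",x,y,len(Q),np.median(Q[:,2]).round(1),cv2.minAreaRect(Q[:,:2].astype(np.float32)))
E
python3 p.py
```

```text
clock: 42.68
tool_pos: [501.2, 202.3, 201.3]
ee_rot: [-2.324, -2.113, 0.005]
wrist_force: [0.8, -0.1, -1.9]
grip_width: 38.1
grip_force: 61.6
clock: 43.18
tool_pos: [502.1, 202.6, 202.9]
ee_rot: [-2.183, -2.259, 0.0]
wrist_force: [0.3, -0.2, -1.7]
grip_width: 38.0
grip_force: 61.6
tcp [502.1 202.7 203. ]
0.78 [575.2 203.7  54.3]
0.73 [501.4 203.   52.8]
0.62 [499.5 313.1  56.7]
0.61 [568.1 314.1  55.2]
0.41 [505.6 202.8 171.8]
held 197.7691936413467 ((503.33599853515625, 202.93394470214844), (65.30632781982422, 66.74182891845703), 2.0733532905578613)
plate 7400 [[462.7, 159.7, 60.6], [613.4, 251.8, 66.1]] ((538.69091796875, 203.6180877685547), (150.5051727294922, 93.142822265625), 2.381153106689453)
floor 502 204 1846 53.8 ((500.70257568359375, 223.74903869628906), (45.20616912841797, 26.596065521240234), 2.1076319217681885)
floor 576 204 4520 53.8 ((575.9508666992188, 204.82066345214844), (45.12565612792969, 71.59407043457031), 2.2837042808532715)
plate 12205 [[459.7, 265.7, 60.6], [610.0, 354.5, 65.9]] ((535.058349609375, 309.9783630371094), (151.0831298828125, 85.89575958251953), 2.57832932472229)
floor 502 313 6005 53.9 ((497.6109619140625, 312.211181640625), (45.254886627197266, 70.64884185791016), 2.033846139907837)
floor 576 313 5809 53.9 ((572.5035400390625, 315.4053039550781), (45.36654281616211, 71.17342376708984), 2.3023416996002197)
```

View pics/cur.png

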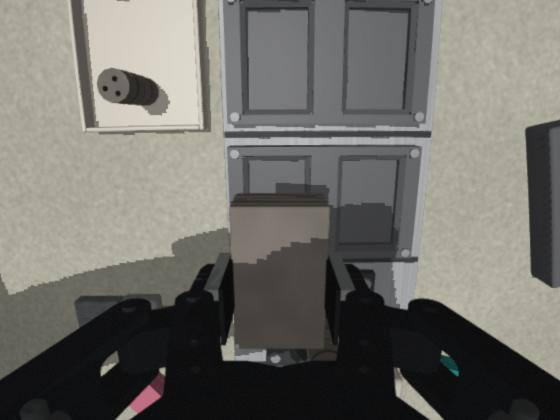

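```bash
python3 -m handwheel '{"slide":[[-0.0018,-0.0008,0.05],[-0.0018,-0.0008,0.11],[-0.0018,-0.0008,0.17],[-0.0018,-0.0008,0.2],[-0.0018,-0.0008,0.208],[-0.0018,-0.0008,0.208],[-0.0018,-0.0008,0.208],[-0.0018,-0.0008,0.208]],"spin":[0,0,0,0,0,0,0,0],"fingers":[0.7,0.7,0.7,0.7,0.7,0.7,0.7,0.7]}'
python3 p.py | grep -v floor
python3 -c "
from h import *
to([501.7,202,84],2.2)"
```

```text
clock: 44.28
tool_pos: [502.4, 202.3, 100.0]
ee_rot: [2.18, 2.26, 0.003]
wrist_force: [-0.7, 0.9, -1.4]
grip_width: 38.2
grip_force: 61.6
tcp [502.2 202.3  99.8]
0.84 [569.2 314.   53.5]
0.74 [575.3 203.4  53.9]
0.69 [498.5 313.3  55.6]
held 94.95503046628639 ((503.6073913574219, 202.49298095703125), (65.18196868896484, 67.0343017578125), 2.1391186714172363)
plate 16566 [[462.6, 162.7, 60.6], [613.6, 252.0, 66.1]] ((538.607177734375, 203.8364715576172), (151.11236572265625, 92.73296356201172), 2.462172508239746)
plate 20499 [[460.7, 265.4, 60.6], [610.4, 324.5, 66.0]] ((535.9725341796875, 294.9242248535156), (152.0751495361328, 55.990909576416016), 2.647219181060791)
[-0.0004, -0.0007, 0.0312] ypos yaw 2.07 spin(tool z down: -) -0.0044 q6 0.187 t 44.4 [502.  202.2  99.6]
```

```bash
python3 -m handwheel '{"slide":[[0,0,0.008],[0,0,0.014],[0,0,0.02],[0,0,0.026],[0,0,0.03],[0,0,0.031],[0,0,0.031]],"spin":[-0.004,-0.004,-0.004,-0.004,-0.004,-0.004,-0.004],"fingers":[0.7,0.7,0.7,0.7,0.7,0.7,0.7]}'; python3 p.py | grep -E "tcp|held"
```

```text
clock: 45.25
tool_pos: [501.5, 202.1, 84.9]
ee_rot: [-2.178, -2.263, 0.001]
wrist_force: [-4.8, -1.7, 8.3]
grip_width: 38.4
grip_force: 62.7
tcp [501.5 202.1  84.9]
held 79.83063281764714 ((502.4609069824219, 202.35964965820312), (65.201904296875, 66.76834869384766), 2.531252145767212)
```

```bash
python3 -m handwheel '{"slide":[[0,0,0],[0,0,0],[0,0,0],[0,0,0],[0,0,-0.06],[0,0,-0.16],[0,0,-0.28],[0,0,-0.34],[0,0,-0.34],[0,0,-0.34]],"spin":[0,0,0,0,0,0,0,0,0,0],"fingers":[0.4,0,0,0,0,0,0,0,0,0]}'
python3 - <<'E'
from h import *
c,im,d=shot();P=cloud(c,d,np.ones(d.shape,bool))
Q=P[(P[:,2]>74)&(P[:,2]<85)&(np.hypot(P[:,0]-501.7,P[:,1]-202)<45)];print(len(Q),np.percentile(Q[:,2],[2,50,98]),cv2.minAreaRect(Q[:,:2].astype(np.float32)))
A=np.c_[Q[:,:2],np.ones(len(Q))];print("slope",np.linalg.lstsq(A,Q[:,2],rcond=None)[0])
to([686,-122,253],52.2);to([686,-122,31])
E
```

```text
clock: 46.6
tool_pos: [500.8, 201.9, 252.1]
ee_rot: [-2.178, -2.262, 0.003]
wrist_force: [0.5, -0.2, -0.1]
grip_width: 85.0
grip_force: 0.0
3302 [78.16958746 79.82062638 81.34499795] ((503.1465759277344, 202.4409942626953), (40.165985107421875, 66.5840072631836), 2.2420105934143066)
slope [ 3.00244108e-03 -3.28767374e-03  7.89357880e+01]
[-0.6613, 0.3461, -0.0042] ypos yaw 2.19 spin(tool z down: -) -1.6671 q6 0.185 t 46.6 [500.4 201.8 251.3]
[-0.661, 0.3478, 0.4398] ypos yaw 2.19 q6 0.185 t 46.6 [500.4 201.8 251.3]
```

```bash
python3 -m handwheel '{"slide":[[-0.1,0.05,0],[-0.2,0.1,0],[-0.3,0.15,0],[-0.4,0.2,0],[-0.5,0.26,0],[-0.6,0.31,0],[-0.66,0.347,0],[-0.66,0.347,0]],"spin":[-0.15,-0.3,-0.45,-0.6,-0.8,-1,-1,-1],"fingers":[0,0,0,0,0,0,0,0]}'
python3 -m handwheel '{"slide":[[0,0,0],[0,0,0],[0,0,0],[0,0,0],[0,0,0]],"spin":[-0.3,-0.667,-0.667,-0.667,-0.667],"fingers":[0,0,0,0,0]}'
python3 b.py
```

```text
clock: 47.65
tool_pos: [687.2, -123.6, 249.7]
ee_rot: [-1.521, -2.743, 0.002]
wrist_force: [-0.0, 0.4, 0.6]
grip_width: 85.5
grip_force: 0.0
clock: 48.28
tool_pos: [687.4, -120.5, 253.2]
ee_rot: [-1.019, -2.971, -0.0]
wrist_force: [-0.3, 0.2, 0.5]
grip_width: 85.4
grip_force: 0.0
0.9 [ 523.8 -265.2   26.6] ctr [ 523.3 -266.2] [67.  40.8] short axis yaw -53.2 [ 92.  77. 134.]
0.87 [709.5  -9.5  26.9] ctr [710.5  -9.5] [40.4 66.4] short axis yaw 72.6 [ 98. 102.  39.]
0.79 [ 686.  -121.7   26.9] ctr [ 686.9 -121.9] [39.7 66.5] short axis yaw 51.4 [63. 67. 71.]
[-0.0003, -0.0026, 0.4449] ypos yaw 52.16 spin(tool z down: -) 0.0249 q6 -1.208 t 48.4 [ 687.6 -120.8  253.4]
```

```bash
python3 -m handwheel '{"slide":[[0,-0.0026,0.08],[0,-0.0026,0.18],[0,-0.0026,0.28],[0,-0.0026,0.37],[0,-0.0026,0.42],[0,-0.0026,0.443],[0,-0.0026,0.443],[0,-0.0026,0.443]],"spin":[0.02,0.02,0.02,0.02,0.02,0.02,0.02,0.02],"fingers":[0,0,0,0,0,0,0,0]}'
python3 -m handwheel '{"slide":[[0,0,0],[0,0,0],[0,0,0],[0,0,0],[0,0,0],[0,0,0],[0,0,0]],"spin":[0,0,0,0,0,0,0],"fingers":[0.7,0.7,0.7,0.7,0.7,0.7,0.7]}' 60
python3 -m handwheel '{"slide":[[0,0,-0.05],[0,0,-0.14],[0,0,-0.24],[0,0,-0.34],[0,0,-0.34],[0,0,-0.34]],"spin":[0,0,0,0,0,0],"fingers":[0.7,0.7,0.7,0.7,0.7,0.7]}'
python3 -c "
from h import *
to([497.8,312.3,200],2.2)"
```

```text
clock: 49.38
tool_pos: [688.3, -122.5, 34.0]
ee_rot: [1.032, 2.963, 0.0]
wrist_force: [-0.5, -0.5, 0.4]
grip_width: 85.2
grip_force: 0.0
clock: 50.25
tool_pos: [687.6, -122.3, 33.1]
ee_rot: [1.033, 2.965, -0.0]
wrist_force: [-0.3, -0.3, 5.5]
grip_width: 38.2
grip_force: 62.1
clock: 51.0
tool_pos: [685.7, -121.7, 200.0]
ee_rot: [-1.032, -2.964, 0.0]
wrist_force: [-0.8, 0.2, -2.8]
grip_width: 38.0
grip_force: 61.4
[0.8336, 0.4468, 0.0021] ypos yaw 51.6 spin(tool z down: -) 1.6466 q6 -1.2 t 51.0 [ 685.7 -121.7  200. ]
```

```bash
python3 -m handwheel '{"slide":[[0.1,0.05,0],[0.2,0.1,0],[0.3,0.16,0],[0.4,0.21,0],[0.5,0.27,0],[0.6,0.32,0],[0.7,0.375,0],[0.8,0.43,0],[0.8336,0.4468,0],[0.8336,0.4468,0]],"spin":[0.1,0.2,0.3,0.45,0.6,0.75,0.9,1,1,1],"fingers":[0.7,0.7,0.7,0.7,0.7,0.7,0.7,0.7,0.7,0.7]}'
python3 -m handwheel '{"slide":[[0,0,0],[0,0,0],[0,0,0],[0,0,0],[0,0,0]],"spin":[0.3,0.6466,0.6466,0.6466,0.6466],"fingers":[0.7,0.7,0.7,0.7,0.7]}'
python3 p.py
python3 -c "
from h import *
to([497.8,312.3,100],2.2)"
```

```text
clock: 52.25
tool_pos: [497.1, 312.1, 199.4]
ee_rot: [-1.761, -2.599, 0.007]
wrist_force: [-0.5, 0.1, -1.3]
grip_width: 38.2
grip_force: 61.4
clock: 52.88
tool_pos: [499.2, 311.3, 201.7]
ee_rot: [-2.178, -2.264, 0.001]
wrist_force: [-0.3, 0.2, -1.1]
grip_width: 38.5
grip_force: 61.4
tcp [499.1 311.5 201.8]
0.86 [569.7 313.7  51.5]
0.61 [495.4 316.   56.4]
held 195.52413317337465 ((500.2388610839844, 312.6805114746094), (65.21685028076172, 66.41461181640625), 2.6242003440856934)
plate 1808 [[463.9, 162.9, 60.6], [611.8, 253.1, 66.1]] ((540.9202270507812, 200.10299682617188), (167.7185821533203, 75.48966217041016), 19.69536018371582)
floor 576 204 174 53.8 ((576.9705200195312, 203.9668426513672), (80.75428009033203, 19.297283172607422), 65.9359359741211)
plate 7415 [[459.7, 269.2, 60.6], [610.1, 361.0, 66.0]] ((535.0819702148438, 312.99566650390625), (150.31402587890625, 92.63787078857422), 2.3926618099212646)
floor 502 313 1739 53.8 ((497.3440856933594, 333.4640197753906), (45.34300231933594, 24.87911605834961), 2.3384735584259033)
floor 576 313 4557 53.9 ((572.62353515625, 314.2919921875), (45.256893157958984, 71.37754821777344), 2.171550989151001)
[0.0013, -0.0024, 0.2038] ypos yaw 2.23 spin(tool z down: -) 0.001 q6 0.372 t 53.0 [499.  311.7 201.9]
```

```bash
python3 -m handwheel '{"slide":[[-0.0018,-0.0018,0.05],[-0.0018,-0.0018,0.11],[-0.0018,-0.0018,0.17],[-0.0018,-0.0018,0.198],[-0.0018,-0.0018,0.205],[-0.0018,-0.0018,0.205],[-0.0018,-0.0018,0.205],[-0.0018,-0.0018,0.205]],"spin":[0,0,0,0,0,0,0,0],"fingers":[0.7,0.7,0.7,0.7,0.7,0.7,0.7,0.7]}'
python3 p.py | grep -E "tcp|held"
```

```text
clock: 53.98
tool_pos: [498.8, 311.3, 100.6]
ee_rot: [2.178, 2.263, 0.003]
wrist_force: [-0.5, 0.0, -1.7]
grip_width: 38.3
grip_force: 61.3
tcp [498.6 311.2 100.4]
held 94.32394836953716 ((499.6601257324219, 312.928466796875), (65.36941528320312, 66.6646728515625), 1.0976935625076294)
```

```bash
python3 -m handwheel '{"slide":[[-0.0015,-0.0005,0.006],[-0.0015,-0.0005,0.012],[-0.0015,-0.0005,0.018],[-0.0015,-0.0005,0.024],[-0.0015,-0.0005,0.029],[-0.0015,-0.0005,0.03],[-0.0015,-0.0005,0.03]],"spin":[0,0,0,0,0,0,0],"fingers":[0.7,0.7,0.7,0.7,0.7,0.7,0.7]}'; python3 p.py | grep -E "tcp|held"
```

```text
clock: 54.95
tool_pos: [497.8, 310.2, 86.1]
ee_rot: [-2.178, -2.264, 0.001]
wrist_force: [-4.2, -1.8, 7.4]
grip_width: 38.5
grip_force: 62.4
tcp [497.8 310.2  86. ]
held 79.83155119270046 ((498.7552185058594, 311.6745910644531), (65.38216400146484, 66.1611099243164), 2.1566054821014404)
```

Seated. Release, lift, and check everything including the first billet before pressing start.

```bash
python3 -m handwheel '{"slide":[[0,0,0],[0,0,0],[0,0,0],[0,0,0],[0,0,-0.06],[0,0,-0.16],[0,0,-0.28],[0,0,-0.34],[0,0,-0.34],[0,0,-0.34]],"spin":[0,0,0,0,0,0,0,0,0,0],"fingers":[0.4,0,0,0,0,0,0,0,0,0]}'
cat > v.py <<'E'
from h import *
for n in ("wrist","top"):
    c=camera_params(n);im,d=snapshot(n);P=cloud(c,d,np.ones(d.shape,bool))
    for x,y in((501.7,202),(498.2,311.7)):
        Q=P[(P[:,2]>70)&(P[:,2]<90)&(np.hypot(P[:,0]-x,P[:,1]-y)<45)]
        if len(Q)>50: print(n,len(Q),np.percentile(Q[:,2],[2,50,98]).round(1),np.linalg.lstsq(np.c_[Q[:,:2],np.ones(len(Q))],Q[:,2],rcond=None)[0][:2].round(4),cv2.minAreaRect(Q[:,:2].astype(np.float32)))
    circ(P,125,135,543,93.6,20);circ(P,62,75,380,290,25);circ(P,62,75,353,386,25);circ(P,67,80,521.5,-9.5,20)
cv2.imwrite("pics/topN.png",im)
to([521.7,-9.6,150],2)
E
python3 v.py
```

```text
clock: 56.3
tool_pos: [497.1, 309.9, 253.0]
ee_rot: [-2.178, -2.263, 0.004]
wrist_force: [-0.0, -0.5, 0.1]
grip_width: 85.5
grip_force: 0.0
wrist 2585 [73.3 79.6 81. ] [ 0.0014 -0.0208] ((503.2643737792969, 202.6240234375), (40.00201416015625, 67.26726531982422), 1.711487054824829)
wrist 3301 [78.1 79.8 81.2] [ 0.0004 -0.0087] ((499.4784240722656, 311.9476013183594), (40.0540657043457, 66.19951629638672), 2.2604751586914062)
circ 566 [379.7 290.5  68.4] [379.2 289.6] 12.8
circ 691 [353.8 386.7  68.4] [353.  386.7] 12.8
top 408 [72.9 78.9 84.4] [ 0.0307 -0.0036] ((496.0147705078125, 201.60079956054688), (48.71565628051758, 66.25672149658203), 5.3541154861450195)
top 403 [72.8 78.8 84.7] [0.0013 0.0037] ((491.95660400390625, 311.5520324707031), (56.69828796386719, 66.86604309082031), 0.695611298084259)
circ 73 [540.6  92.5 129. ] [541.3  93.2] 12.5
circ 72 [376.7 288.9  68.5] [377.  288.5] 12.3
circ 57 [349.6 389.   68.1] [350.2 387.6] 12.4
circ 116 [519.8  -9.9  72.1] [519.3  -7.2] 17.9
[-0.6397, 0.0264, 0.2049] ypos yaw 2.2 spin(tool z down: -) 0.0065 q6 0.371 t 56.4 [496.7 309.7 252. ]
```

View pics/topN.png

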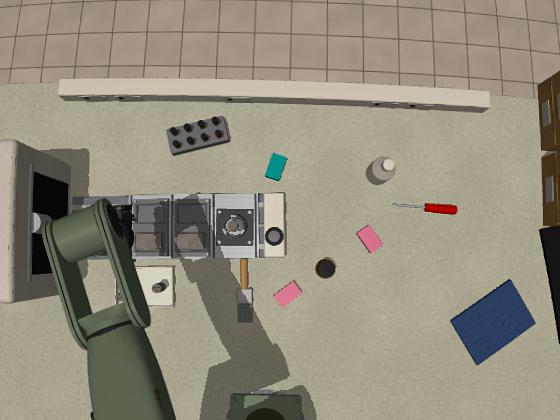

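```bash
python3 -m handwheel '{"slide":[[-0.1,0.004,0],[-0.2,0.008,0],[-0.3,0.012,0],[-0.4,0.016,0],[-0.5,0.02,0],[-0.6,0.024,0],[-0.64,0.026,0.08],[-0.64,0.026,0.2],[-0.64,0.026,0.2],[-0.64,0.026,0.2]],"spin":[0,0,0,0,0,0,0,0,0,0],"fingers":[1,1,1,1,1,1,1,1,1,1]}'
python3 - <<'E'
from h import *
c,im,d=shot();P=cloud(c,d,np.ones(d.shape,bool));Q=circ(P,67,80,521.5,-9.5,20);print(np.percentile(Q[:,2],[10,50,90]))
to([521.7,-9.6,93])
E
```

```text
clock: 57.65
tool_pos: [523.6, -8.9, 155.1]
ee_rot: [2.178, 2.264, 0.0]
wrist_force: [0.6, 0.7, 0.3]
grip_width: 0.0
grip_force: 0.0
circ 1833 [522.1  -8.9  72.5] [522.  -10.1] 16.0
[71.38237993 72.63994828 73.5076373 ]
[-0.001, -0.0064, 0.1269] ypos yaw 2.24 q6 -0.221 t 57.7 [524.7  -8.9 156.5]
```

```bash
python3 -m handwheel '{"slide":[[-0.002,-0.004,0.05],[-0.002,-0.004,0.1],[-0.002,-0.004,0.118],[-0.002,-0.004,0.122],[-0.002,-0.004,0.122],[-0.002,-0.004,0.122]],"spin":[0,0,0,0,0,0],"fingers":[1,1,1,1,1,1]}'
python3 -m handwheel '{"slide":[[0,0,0.004],[0,0,0.008],[0,0,0.012],[0,0,0.012],[0,0,0.012]],"spin":[0,0,0,0,0],"fingers":[1,1,1,1,1]}'
```

```text
clock: 58.45
tool_pos: [522.1, -10.2, 94.7]
ee_rot: [2.177, 2.262, 0.002]
wrist_force: [0.1, 0.5, -0.8]
grip_width: -0.1
grip_force: 0.0
clock: 59.08
tool_pos: [521.5, -10.2, 87.8]
ee_rot: [2.178, 2.263, 0.001]
wrist_force: [-0.8, 0.9, 3.3]
grip_width: 0.0
grip_force: 1.5
```

```bash
python3 -m handwheel '{"slide":[[0,0,0.002],[0,0,0.004],[0,0,0.006],[0,0,0.006],[0,0,0.006]],"spin":[0,0,0,0,0],"fingers":[1,1,1,1,1]}'
python3 -m handwheel '{"slide":[[0,0,0.002],[0,0,0.004],[0,0,0.006],[0,0,0.006],[0,0,0.006]],"spin":[0,0,0,0,0],"fingers":[1,1,1,1,1]}'
```

```text
clock: 59.7
tool_pos: [521.5, -10.2, 84.8]
ee_rot: [2.178, 2.263, 0.001]
wrist_force: [-0.9, -0.4, 5.2]
grip_width: 0.0
grip_force: 2.5
clock: 60.32
tool_pos: [521.7, -10.2, 84.5]
ee_rot: [2.178, 2.264, -0.0]
wrist_force: [-8.3, 0.0, 22.8]
grip_width: 0.1
grip_force: 11.1
```

```bash
python3 -m handwheel '{"slide":[[0,0,-0.02],[0,0,-0.08],[0,0,-0.18],[0,0,-0.28],[0,0,-0.32],[0,0,-0.32],[0,0,-0.32],[0,0,-0.32]],"spin":[0,0,0,0,0,0,0,0],"fingers":[1,1,1,1,1,1,1,1]}'; python3 v.py
```

```text
clock: 61.32
tool_pos: [519.9, -9.9, 239.2]
ee_rot: [-2.176, -2.261, 0.004]
wrist_force: [-1.0, -0.3, 0.3]
grip_width: -0.2
grip_force: 0.0
circ 1241 [542.5  93.2 129.8] [542.6  93.3] 12.6
circ 989 [522.2  -9.2  72.5] [522.4 -10.1] 16.1
top 406 [72.1 78.7 84.5] [-0.0082 -0.0016] ((508.413818359375, 202.57293701171875), (56.65428924560547, 65.40544128417969), 2.0452170372009277)
top 402 [72.6 78.9 84.2] [-0.0189  0.0028] ((495.8460693359375, 311.30157470703125), (38.71468734741211, 67.04240417480469), 1.690069317817688)
circ 73 [540.6  93.  128.9] [540.4  92.8] 12.2
circ 75 [376.6 288.8  67.6] [376.9 288.5] 12.7
circ 72 [350.5 387.   67.8] [350.4 386.8] 13.2
[0.0005, 0.0032, 0.1797] ypos yaw 2.2 spin(tool z down: -) 0.0066 q6 -0.224 t 61.4 [520.4 -10.  239.9]
```

```bash
python3 -c "
from station import *
print(job_done())"
```

```text
the job is handed in; nothing more can be done
None
```

The job is handed in at about 61 s of the 210 s: the drilled plug stands in the tray, the fresh plug is gripped in the chuck (ring about -0.22 rad, estimated from the torque rise and jaw positions), both billets on the bench lie flat in pockets, and the start button was pressed to its stop and released.

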